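Stand a canister up and show its code to the reader

ROBOT

A 6-joint arm with a two-finger parallel gripper is mounted at the origin on a cart in front of the work surface, level with it; the furniture and walls round the work are solid. World frame = base frame: x ahead of the robot, y to its left, z up, the work surface at z = 0. Lengths are in m, angles in rad, forces in N, time in s.
With the tool pointing down it reaches from about 0.3 to 0.85 m from the base axis. Payload 4.2 kg.
Tool frame: the origin (TCP) lies midway between the tips of the shut fingers; the grasp point (between the pads) lies 19 mm behind it; z points along the fingers, y is the direction in which the jaws open and shut (so a half turn about z gives the same grasp; the last joint's range is limited). The gripper opens to 91 mm and grips with 3 to 60 N. Pads are 32 mm wide; open, the fingers measure 118 mm over their backs; the gripper's body (76 mm by 178 mm) begins 60 mm behind the grasp point.
Start: joints at [1.1, 0.32, 1.565, -0, 1.257, -0.02], TCP at [0.251, 0.518, 0.214] pointing down, gripper open.
Joint ranges: [-3.11, 3.11], [-0.84, 2.01], [0.21, 2.61], [-1.34, 4.49], [0.05, 2.63], [-2.56, 2.56]. Speed limits (rad/s): [2.57, 2.57, 3.14, 3.14, 3.14, 3.14].

INTERFACE

Orientations are given as [roll, pitch, yaw] about the fixed x, y, z axes, in that order (R = Rz(yaw) Ry(pitch) Rx(roll)).
In Python, from workcell import * gives the robot as it stands. The module is installed in compiled form; this text tells all that it offers.
- The arm moves only by the tool apply_moves, never from a script. Its argument "commands" is text: rows parted by semicolons, each of 7 numbers parted by spaces: the shift along the world's x, y, z in mm, then the turn, a rotation vector about the world's x, y, z in degrees, then the gripper command: -1 is fully open, 1 is shut, values between are in proportion. In form: x y z rx ry rz jaw; .... A call has 1 to 8 rows; each row shifts and turns the pose as measured when the row begins; what a row does not reach is not made up. A row lasts 1/8 s, in which the tool goes at most 62.5 mm and 10.7 degrees, less where a joint would pass 70% of its speed; a pose out of reach is approached as far as the arm can. A call is refused whole if a number of a shift passes 62.5 or a number of a turn 10.7, either way. A call with a gripper value outside its range is refused whole. The fingers move at their own pace and stop on an object; "newtons" is the grip in N (left out, the last holds). Time passes only in rows, so rows that do not move let the fingers close. It gives the time, the measured TCP pose, the force and the opening at its end, in the units of the state.
- state(): the state, without advancing time (a new reading comes with each control period).
- camera(name): name is "scene" or "side" or "wrist"; returns a dict with "color" (420x560x3 uint8, blue, green, red), "fx", "fy", "cx", "cy" (pixels), "rvec" (rotation vector, rad) and "tvec" (3), from world to camera coordinates, as OpenCV has them; the wrist camera has in their place "tool_from_camera" (4x4, takes a point from camera to tool coordinates, whose origin is the TCP and whose axes are the flange's). Camera axes: x right, y down, z forward; pixel columns grow to the right and rows downward; lengths in m; the calibration is good to about 2 mm. A picture is of the moment at which its call begins: read the wrist's pose just before it. There is no depth.
- hand_in(): hands the job in, once; it reports no verdict.
The state is a dict: "clock": time; "qpos": joint angles; "joint_vel": joint speeds; "joint_torque": joint torques, N m; "ee_pos": TCP position; "ee_rot": TCP orientation; "ft_force": force on the tool from outside, world axes, zero at the start; "ft_torque": the same for the moment, N m; "grip_width": opening from 0.0 (shut) to 1.0 (fully open).
Only numpy, scipy, OpenCV 4.12 (cv2) and the standard library are available. Lean on these libraries where they do the work, as an engineer would, in place of code of your own. Each camera call takes 0.05 s, during which the arm holds its last target.

TASK

Take the canister out of its wooden cradle and stand it upright on the bare bench beside the code reader, and let go of it there. Then take it again and set it down, without dropping it, upright on the middle of the reader's round rest, turned so that its code patch looks squarely into the reader's window. Leave the other loose things on the bench where they are.

Things in the scene. Friction and masses are not known exactly. Their poses are not given: they have to be found in the camera images.
- canister_mid (a point): centre (half-way up, on the axis) of the loose canister: a plain aluminium cylinder 46 mm in diameter and 84 mm tall with a ribbed grey cap 40 mm in diameter and 16 mm tall, 100 mm in all, about 0.25 kg. z axis: along the cylinder from foot to cap; x axis: out through the code patch. At the start it lies level in the cradle with the patch facing up.
- patch (a point): centre of the code patch, a flat 22 x 30 mm paper label with a dark dot pattern on the side of the canister, 23 mm from its axis and half-way up. x axis: straight out of the label. A short raised pointer on top of the cap lies on the same side as the label.
- canister: the same canister; origin at the centre of its foot, axes as canister_mid. The bench between the cradle and the reader, about half a metre straight ahead of the robot, is bare over a patch some 140 mm across.
- cradle: fixed plywood cradle, foot plate 110 x 44 x 8 mm, origin at the centre of its underside, x along its length, z up. Two V rests, each 12 mm thick and centred 36 mm either side of the middle, carry the lying canister with its axis 48 mm above the bench along the cradle's x, cap towards -x; they are no wider than the canister, so its sides are free to be gripped.
- rest (a point): centre of the top of the reader's round black rest, a flat disc 70 mm in diameter whose top is 14 mm above the bench. x axis: level, from the rest straight to the window.
- reader: fixed code reader: aluminium base plate 190 x 100 x 8 mm (from 50 mm behind the rest's centre to 140 mm ahead of it, along x), the round rest, and a grey block 70 x 84 x 100 mm, its top 108 mm above the bench, with a dark window in the face towards the rest. That face is 62 mm from the rest's centre (the window's frame and glass stand 3 mm proud); the window's centre is 66 mm above the bench. Origin under the rest's centre on the bench; x from the rest to the window, z up.
- wax: loose green wax block 50 x 70 x 30 mm, to be left alone; origin under its centre
- screwdriver: loose screwdriver 24 x 135 x 23 mm, to be left alone; origin under its centre
- cup: loose pot 68 mm across, 62 mm tall, to be left alone; origin under its centre

How it is judged:
By the outcome, as a careful person would: the job done as asked, in the order asked, and still so for the second after the job is handed in, with the robot touching nothing.
It also fails if it takes over 62 s, if anything falls off the work surface, if the arm or the gripper's body presses on something with over 40 N, if the wrist force passes 120 N, or if a joint passes its speed limit or range.

## Working session

There is one attempt and no reset: what is moved stays moved. The work goes in short steps, Python scripts to look and compute and a tool call to move; the robot and the scene stay as the last step left them, time stands still between calls to the robot, and variables do not carry over. Pictures are saved under pics/ and viewed, and the job is handed in when it is done.

Besides the shell and the picture viewer there is one more tool, called after ">>>" by a JSON object that holds its "method" and its "body", one argument or row to a line. apply_moves: Moves the arm, as the interface text tells. Its arguments: {"type":"object","properties":{"commands":{"type":"string"},"newtons":{"type":"number"}},"required":["commands"]}

```bash
mkdir -p pics; ls; python3 - <<'E'
from workcell import *
import cv2
s=state();print(s)
for n in ("scene","side","wrist"):
    c=camera(n);cv2.imwrite(f"pics/{n}0.png",c["color"])
    print(n,{k:v for k,v in c.items() if k!="color"})
E
```

```text
pics
{'clock': 0.0, 'qpos': array([ 1.09998624e+00,  3.20304788e-01,  1.56570079e+00,  1.67030762e-06,
        1.25738016e+00, -1.99858195e-02]), 'joint_vel': array([ 0.0004598 ,  0.00029646, -0.00087437,  0.00033096,  0.00057188,
       -0.00107834]), 'joint_torque': array([ 1.34258138e-03, -4.12469029e+01, -2.31977302e+01,  7.26706395e-02,
        4.58222092e-02, -1.45731719e-04]), 'ee_pos': array([0.25029088, 0.51709814, 0.21310443]), 'ee_rot': array([-3.13979995e+00, -3.74216933e-05,  2.69076784e+00]), 'ft_force': array([-0.71459374, -0.12653638,  0.27835723]), 'ft_torque': array([ 0.02794766, -0.01175149, -0.04761991]), 'grip_width': 1.001239767229331}
scene {'fx': 467.7147150213601, 'fy': 467.7147150213601, 'cx': 277.1215569711082, 'cy': 215.45339669267608, 'rvec': array([ 2.16801437, -0.96597997,  0.40717186]), 'tvec': array([-0.39444122,  0.37964334,  1.2103204 ])}
side {'fx': 428.0531951253216, 'fy': 428.0531951253216, 'cx': 281.9837206257921, 'cy': 203.1666521296357, 'rvec': array([ 0.05516825, -2.68260988,  1.55557753]), 'tvec': array([0.57523659, 0.05872603, 1.11642814])}
wrist {'fx': 363.45735474031346, 'fy': 363.45735474031346, 'cx': 288.691055151928, 'cy': 208.1423312236321, 'tool_from_camera': array([[-5.59477081e-04, -9.71520310e-01, -2.36955638e-01,
         6.72249556e-02],
       [ 9.99999836e-01, -5.13901966e-04, -2.54101539e-04,
        -3.62968782e-04],
       [ 1.25092838e-04, -2.36955741e-01,  9.71520438e-01,
        -1.70257635e-01],
       [ 0.00000000e+00,  0.00000000e+00,  0.00000000e+00,
         1.00000000e+00]])}
```

View pics/scene0.png

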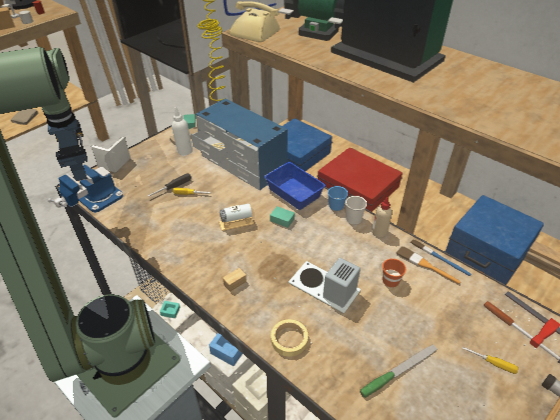

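View pics/side0.png

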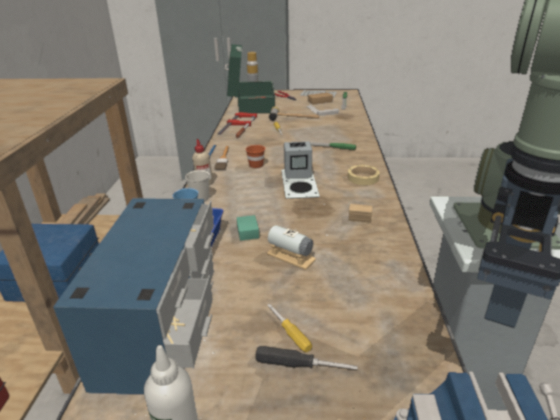

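View pics/wrist0.png

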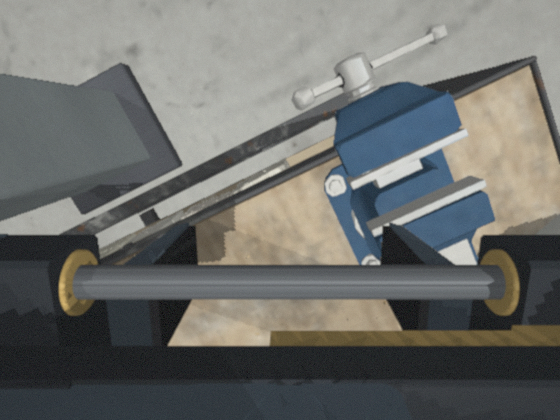

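The scene view shows the canister in its cradle at about (237,213), the wax at (283,217), the reader at (325,283) and the pot at (393,272). In the side view the canister is at (290,241) with its cap to the lower right, and the reader is at (300,170). I'll enlarge both to measure.

```bash
cat > h.py <<'E'
import numpy as np,cv2
from scipy.spatial.transform import Rotation as Rn
def K(c): return np.array([[c["fx"],0,c["cx"]],[0,c["fy"],c["cy"]],[0,0,1]])
def ext(c,st=None):
    "returns R,t camera->world"
    if "rvec" in c:
        R=cv2.Rodrigues(c["rvec"])[0]; return R.T,-R.T@c["tvec"]
    T=c["tool_from_camera"];Rt=Rn.from_euler("xyz",st["ee_rot"]).as_matrix()
    return Rt@T[:3,:3],Rt@T[:3,3]+st["ee_pos"]
def plane(c,uv,z,st=None):
    R,t=ext(c,st);uv=np.atleast_2d(np.asarray(uv,float))
    d=(R@np.linalg.inv(K(c))@np.c_[uv,np.ones(len(uv))].T).T
    return t+d*((z-t[2])/d[:,2])[:,None]
def proj(c,P,st=None):
    R,t=ext(c,st);p=(np.atleast_2d(P)-t)@R; q=p@K(c).T; return q[:,:2]/q[:,2:]
def tri(c1,u1,c2,u2,s1=None,s2=None):
    A=[];b=[]
    for c,u,s in((c1,u1,s1),(c2,u2,s2)):
        R,t=ext(c,s);d=R@np.linalg.inv(K(c))@np.array([*u,1.]);d/=np.linalg.norm(d)
        M=np.eye(3)-np.outer(d,d);A.append(M);b.append(M@t)
    A=np.vstack(A);b=np.hstack(b);x=np.linalg.lstsq(A,b,rcond=None)[0]
    return x,np.linalg.norm(A@x-b)
def crop(im,x,y,w,h,f,name):
    cv2.imwrite(name,cv2.resize(im[y:y+h,x:x+w],None,fx=f,fy=f,interpolation=cv2.INTER_CUBIC))
E
python3 - <<'E'
from h import *
a=cv2.imread("pics/scene0.png");b=cv2.imread("pics/side0.png")
crop(a,205,190,100,75,8,"pics/sc_can.png");crop(a,280,250,130,70,6,"pics/sc_rd.png")
crop(b,220,130,110,140,4,"pics/sd.png")
E
```

```text
(no output)
```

View pics/sc_can.png

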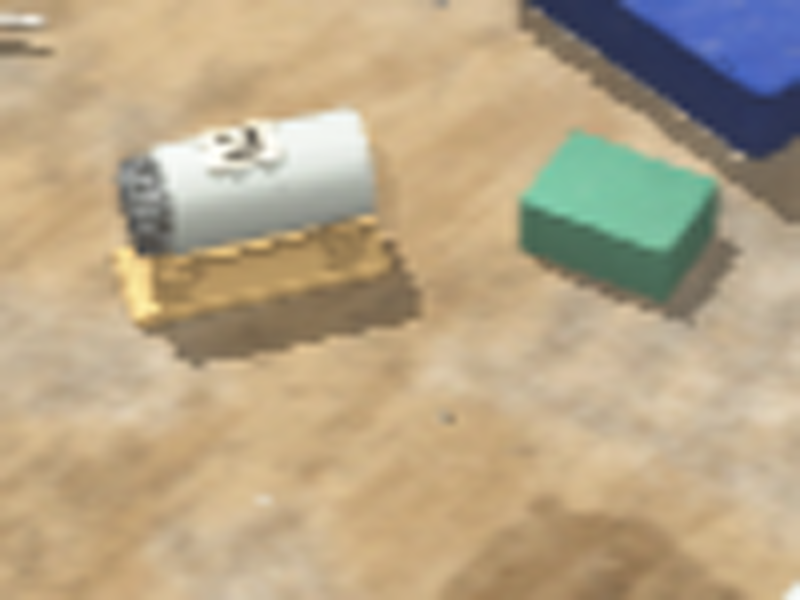

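View pics/sc_rd.png

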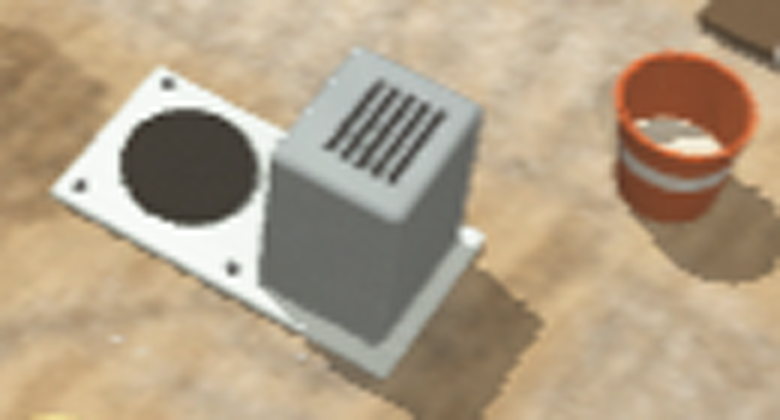

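View pics/sd.png

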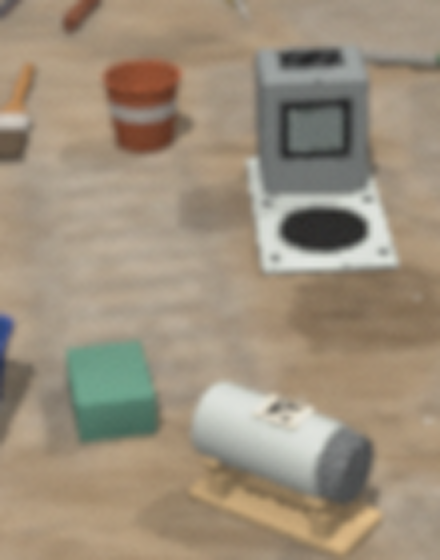

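```bash
python3 - <<'E'
from workcell import *
from h import *
a=camera("scene");b=camera("side")
sc=lambda l,o,f:[(o[0]+x/f-.5+.5/f,o[1]+y/f-.5+.5/f) for x,y in l]
S=lambda l:sc(l,(205,190),8);R=lambda l:sc(l,(280,250),6);D=lambda l:sc(l,(220,130),4)
print("label",plane(a,S([(242,147)]),.071),plane(b,D([(284,410)]),.071),tri(a,S([(242,147)])[0],b,D([(284,410)])[0]))
# ellipse of dark disc
for n,c,o in(("scene",a,(280,250,70,50)),("side",b,(270,165,60,40))):
    x,y,w,h=o;im=c["color"];m=np.zeros(im.shape[:2],np.uint8)
    m[y:y+h,x:x+w]=(im[y:y+h,x:x+w].max(2)<80)*255
    cs=max(cv2.findContours(m,0,1)[0],key=cv2.contourArea);e=cv2.fitEllipse(cs)
    print(n,e,plane(c,[e[0]],.014))
    P=plane(c,cs[:,0].astype(float),.014);print(cv2.minEnclosingCircle((P[:,:2]*1000).astype(np.float32)))
p=plane(a,R([(162,67),(50,190),(385,378),(485,240)]),.008);print(p)
p=plane(b,D([(247,160),(263,270),(397,264)]),.008);print(p)
print("wax top",plane(a,S([(575,130),(522,198),(670,250),(718,182)]),.03), "cup",plane(a,R([(685,104)]),.062))
print("cradle foot", plane(a,S([(140,325),(395,258),(118,250)]),.008), plane(b,D([(190,490),(335,552),(380,513)]),.008))
E
```

```text
label [[0.54940439 0.15005046 0.071     ]] [[0.54738132 0.15100845 0.071     ]] (array([0.54828674, 0.15001667, 0.07092165]), np.float64(0.0014176096334539518))
scene ((310.96551513671875, 277.3431701660156), (17.490297317504883, 20.801557540893555), 98.42950439453125) [[ 0.52911015 -0.18959369  0.014     ]]
((529.6740112304688, -189.32351684570312), 34.21763610839844)
side ((300.37188720703125, 186.89859008789062), (8.454160690307617, 20.14521598815918), 90.82177734375) [[ 0.52938277 -0.18156309  0.014     ]]
((529.1605224609375, -183.3208465576172), 31.16916847229004)
[[ 0.57455126 -0.13565836  0.008     ]
 [ 0.47590131 -0.14514801  0.008     ]
 [ 0.49704835 -0.33390683  0.008     ]
 [ 0.59417643 -0.32281412  0.008     ]]
[[ 0.59400155 -0.31518152  0.008     ]
 [ 0.57248901 -0.12764899  0.008     ]
 [ 0.47445516 -0.13875662  0.008     ]]
wax top [[0.68052122 0.08559787 0.03      ]
 [0.63464362 0.07399778 0.03      ]
 [0.65255077 0.00756185 0.03      ]
 [0.69669151 0.01929413 0.03      ]] cup [[ 0.68801629 -0.36660365  0.062     ]]
cradle foot [[0.49062429 0.15575538 0.008     ]
 [0.58901228 0.1048209  0.008     ]
 [0.51467873 0.19495872 0.008     ]] [[0.60406366 0.14358967 0.008     ]
 [0.51738282 0.19992145 0.008     ]
 [0.49148829 0.16293004 0.008     ]]
```

>>> {"method": "apply_moves", "body": {
  "commands": "37 -46 0 0 0 0 -1;37 -46 0 0 0 0 -1;37 -46 0 0 0 0 -1;37 -46 0 0 0 0 -1;37 -46 0 0 0 0 -1;37 -46 0 0 0 0 -1;37 -46 0 0 0 0 -1",
  "newtons": 25
}}

```text
clock: 1.12
ee_pos: [0.5137, 0.1887, 0.213]
ee_rot: [3.14, 0.001, 2.7]
ft_force: [1.4, 0.4, 0.4]
grip_width: 0.998
```

```bash
cat > log.py <<'E'
from workcell import *
from h import *
import json
def rec():
    s=state(); open("log.jsonl","a").write(json.dumps([list(s["qpos"]),list(s["ee_pos"]),list(s["ee_rot"])])+"\n"); return s
def show(s):
    R=Rn.from_euler("xyz",s["ee_rot"]).as_matrix()
    print("t",round(s["clock"],2),"q",s["qpos"].round(3),"p",s["ee_pos"].round(4),"\nx",R[:,0].round(3),"y",R[:,1].round(3),"z",R[:,2].round(3),"F",s["ft_force"].round(1),"g",round(s["grip_width"],3))
E
python3 - <<'E'
from log import *
s=rec();show(s);c=camera("wrist");cv2.imwrite("pics/w1.png",c["color"])
E
```

```text
t 1.12 q [ 3.300e-01  2.760e-01  1.630e+00  1.000e-03  1.234e+00 -7.990e-01] p [0.5137 0.1887 0.213 ] 
x [-0.904  0.428 -0.001] y [0.428 0.904 0.002] z [ 0.001  0.001 -1.   ] F [1.4 0.4 0.4] g 0.998
```

View pics/w1.png

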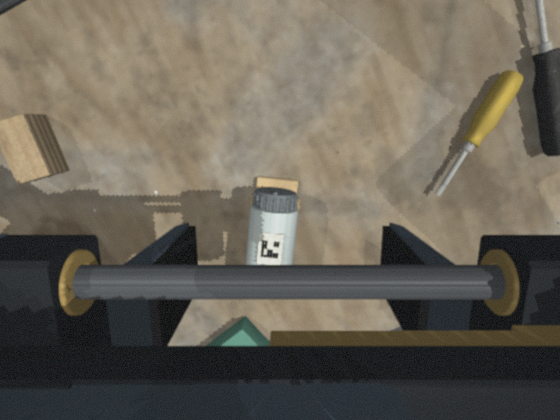

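The wrist view shows the label at about (268,248), with the cap above it in the image and the canister nearly in line with the tool. I'll test how far the arm can tilt, which also gives data for fitting its kinematics.

>>> {"method": "apply_moves", "body": {
  "commands": "0 0 0 -4.6 -8.9 0 -1;0 0 0 -4.6 -8.9 0 -1;0 0 0 -4.6 -8.9 0 -1"
}}

```text
clock: 1.55
ee_pos: [0.5233, 0.1791, 0.2137]
ee_rot: [-3.131, 0.547, 2.687]
ft_force: [-0.2, -0.6, -0.2]
grip_width: 1.0
```

```bash
python3 - <<'E'
from log import *
s=rec();show(s)
E
```

```text
t 1.55 q [ 0.588  0.165  1.911 -0.629  0.883 -0.163] p [0.5233 0.1791 0.2137] 
x [-0.767  0.375 -0.52 ] y [ 0.444  0.896 -0.009] z [ 0.463 -0.238 -0.854] F [-0.2 -0.6 -0.2] g 1.0
```

```bash
cat > kin.py <<'E'
from h import *
import json
from scipy.optimize import least_squares
def E(a,x): return Rn.from_euler(a,x).as_matrix()
def fk(q,p,s4=1,s6=1):
    a,d,L1,e,L2,Lt=p
    R=E("z",q[0]);t=R@[a,0,d]
    R=R@E("y",q[1]);t=t+R@[0,0,L1]
    R=R@E("y",q[2]);t=t+R@[e,0,L2]
    R=R@E("z",s4*q[3])@E("y",q[4])@E("z",s6*q[5]);t=t+R@[0,0,Lt]
    return t,R
def load(): return [list(map(np.array,json.loads(l))) for l in open("log.jsonl")]
E
cat > fit.py <<'E'
from kin import *
D=load()
D.append([np.array([1.09998624,.320304788,1.56570079,0,1.25738016,-.01998582]),np.array([.25029088,.51709814,.21310443]),np.array([-3.1398,-3.7e-5,2.69076784])])
for s4 in(1,-1):
  for s6 in (1,-1):
    f=lambda p:np.hstack([fk(d[0],p,s4,s6)[0]-d[1] for d in D]+[1e-3*(p[[0,3]])])
    r=least_squares(f,[0,.2,.45,0,.45,.25])
    Q=[Rn.from_matrix(fk(d[0],r.x,s4,s6)[1].T@E("xyz",d[2])).as_rotvec().round(3) for d in D]
    print(s4,s6,r.cost,r.x.round(4),*Q)
E
python3 fit.py
```

```text
1 1 0.00013261531665880388 [ 0.0183  0.0602  0.6044 -0.0083  0.3825  0.3104] [-0.    -0.     1.571] [-0.    -0.     1.571] [-0.     0.     1.571]
1 -1 0.00013261531665880388 [ 0.0183  0.0602  0.6044 -0.0083  0.3825  0.3104] [-0.     0.    -0.027] [-0.    -0.     1.245] [-0.     0.     1.531]
-1 1 0.00020412403913478713 [ 0.4684 -1.9066  0.914  -0.832  -0.4662 -0.3093] [-0.002 -0.     1.571] [ 0.782 -0.561  0.652] [-0.     0.     1.571]
-1 -1 0.00020412403913478713 [ 0.4684 -1.9066  0.914  -0.832  -0.4662 -0.3093] [-0.001  0.001 -0.026] [ 0.671 -0.671  0.352] [-0.     0.     1.531]
```

```bash
cat > kin.py <<'E'
from h import *
import json
from scipy.optimize import least_squares
def E(a,x): return Rn.from_euler(a,x).as_matrix()
def fk(q,p):
    a,d,L1,e,L2,Lt,b=p
    R=E("z",q[0]);t=R@[a,b,d]
    R=R@E("y",q[1]);t=t+R@[0,0,L1]
    R=R@E("y",q[2]);t=t+R@[e,0,L2]
    R=R@E("z",q[3])@E("y",q[4])@E("z",q[5]+np.pi/2);t=t+R@[0,0,Lt]
    return t,R
def load():
    D=[list(map(np.array,json.loads(l))) for l in open("log.jsonl")]
    D.append([np.array([1.09998624,.320304788,1.56570079,0,1.25738016,-.01998582]),np.array([.25029088,.51709814,.21310443]),np.array([-3.1398,-3.7e-5,2.69076784])])
    return D
def fit():
    D=load()
    f=lambda p:np.hstack([fk(d[0],p)[0]-d[1] for d in D]+[1e-3*(p[[0,3]])])
    return least_squares(f,[0,.2,.45,0,.45,.25,0])
lo=np.array([-3.11,-.84,.21,-1.34,.05,-2.56]);hi=np.array([3.11,2.01,2.61,4.49,2.63,2.56])
def ik(T,R,p,q0):
    def f(q):
        t,r=fk(q,p);return np.hstack([(t-T)*5,Rn.from_matrix(r.T@R).as_rotvec()])
    s=least_squares(f,np.clip(q0,lo+1e-3,hi-1e-3),bounds=(lo,hi));return s.x,np.sqrt(2*s.cost)
E
python3 -c "
from kin import *
r=fit();print(r.cost,r.x.round(4))"
```

```text
3.171955953478251e-10 [-0.      0.1402  0.5918  0.0252  0.417   0.3357  0.0115]
```

```bash
cat > plan.py <<'E'
from kin import *
p=fit().x
rng=np.random.default_rng(0)
S=np.array([.52,-.01,0.05])  # grasp pt
C=np.array([.548,.150,.048]);yf=np.radians(-27.4)
def Rt(phi,th,sg):
    # tool pointing azimuth phi, th below horizontal
    z=np.array([np.cos(th)*np.cos(phi),np.cos(th)*np.sin(phi),-np.sin(th)])
    x=sg*np.array([np.sin(th)*np.cos(phi),np.sin(th)*np.sin(phi),np.cos(th)])
    return np.c_[x,np.cross(z,x),z]
def best(T,R,n=12):
    out=[]
    for i in range(n):
        q0=rng.uniform([-.6,-.3,1,-1.3,.1,-2.5],[.9,1.2,2.4,4.4,2.5,2.5])
        q,e=ik(T,R,p,q0)
        if e<1e-3 and not any(np.abs(q-o).max()<.05 for o in out): out.append(q)
    return out
if __name__=="__main__":
  for th in (20,30,45):
   t=np.radians(th)
   for sg in(1,-1):
    # grasp: tool tilt th from vertical toward foot => th below horizontal = 90-th
    R=Rt(yf,np.pi/2-t,1); 
    if sg<0: R=R@np.diag([-1,-1,1])
    print("GRASP",th,sg,[o.round(2).tolist() for o in best(C+.019*R[:,2],R)])
    for ph in range(-180,180,30):
        # final: x = +c side for sg=1
        R=Rt(np.radians(ph),t,1)
        if sg<0:R=R@np.diag([-1,-1,1])
        o=best(S+.019*R[:,2],R,8)
        if o: print("  stand",th,sg,ph,[x.round(2).tolist() for x in o])
E
python3 plan.py
```

```text
GRASP 20 1 []
  stand 20 1 -180 [[-0.03, 1.04, 1.22, -0.03, 2.11, -1.59]]
  stand 20 1 -150 [[0.16, 1.0, 1.31, -0.37, 2.0, -1.86]]
  stand 20 1 -120 [[0.34, 0.92, 1.54, -0.67, 1.75, -2.0]]
  stand 20 1 -90 [[0.49, 0.82, 1.86, -0.99, 1.46, -1.97]]
  stand 20 1 -30 [[0.45, 0.79, 2.59, 4.06, 1.36, -1.37]]
  stand 20 1 30 [[-0.58, 0.78, 2.57, 2.09, 1.32, -1.76]]
  stand 20 1 60 [[-0.65, 0.75, 2.2, 1.38, 1.25, -1.37]]
  stand 20 1 90 [[-0.55, 0.83, 1.84, 0.93, 1.49, -1.17]]
  stand 20 1 120 [[-0.4, 0.93, 1.52, 0.62, 1.79, -1.16]]
  stand 20 1 150 [[-0.22, 1.01, 1.3, 0.32, 2.02, -1.32]]
GRASP 20 -1 [[0.39, 0.42, 2.01, -0.54, 0.54, -0.26]]
  stand 20 -1 -180 [[-0.03, 1.04, 1.22, -0.03, 2.11, 1.55]]
  stand 20 -1 -150 [[0.16, 1.0, 1.31, -0.37, 2.0, 1.28]]
  stand 20 -1 -120 [[0.34, 0.92, 1.54, -0.67, 1.75, 1.14]]
  stand 20 -1 -90 [[0.49, 0.82, 1.86, -0.99, 1.46, 1.17]]
  stand 20 -1 -30 [[0.45, 0.79, 2.59, 4.06, 1.36, 1.77]]
  stand 20 -1 30 [[-0.58, 0.78, 2.57, 2.09, 1.32, 1.38]]
  stand 20 -1 60 [[-0.65, 0.75, 2.2, 1.38, 1.25, 1.77]]
  stand 20 -1 90 [[-0.55, 0.83, 1.84, 0.93, 1.49, 1.97]
[... 2038 characters left out ...]
RASP 45 -1 []
  stand 45 -1 -180 [[-0.03, 0.81, 1.42, -0.02, 1.7, 1.55]]
  stand 45 -1 -150 [[0.13, 0.78, 1.48, -0.28, 1.62, 1.27]]
  stand 45 -1 -120 [[0.27, 0.71, 1.66, -0.53, 1.41, 1.05]]
  stand 45 -1 -90 [[0.37, 0.61, 1.91, -0.81, 1.13, 0.92]]
  stand 45 -1 -60 [[0.4, 0.5, 2.18, -1.25, 0.83, 0.93]]
  stand 45 -1 -30 [[0.27, 0.42, 2.42, 4.23, 0.61, 1.19]]
  stand 45 -1 0 [[-0.07, 0.4, 2.52, 3.05, 0.56, 1.6]]
  stand 45 -1 30 [[-0.39, 0.43, 2.41, 1.91, 0.64, 1.99]]
  stand 45 -1 60 [[-0.49, 0.51, 2.16, 1.17, 0.87, 2.2]]
  stand 45 -1 90 [[-0.44, 0.62, 1.89, 0.77, 1.17, 2.2]]
  stand 45 -1 120 [[-0.33, 0.71, 1.64, 0.49, 1.44, 2.06]]
  stand 45 -1 150 [[-0.19, 0.79, 1.48, 0.24, 1.64, 1.83]]
```

```bash
python3 - <<'E'
from workcell import *
from h import *
a=camera("scene");b=camera("side")
n=lambda P:P[:,:2].round(3).tolist()
print("blue bin front corner bottom",n(plane(a,[(268,180),(296,208),(326,190)],0)),"rim",n(plane(a,[(265,172),(295,199),(325,184)],.05)))
print("bluecup",n(plane(a,[(338,210)],0)),"mug",n(plane(a,[(355,222)],0)),"disp",n(plane(a,[(382,237)],0)))
print("red box corner",n(plane(a,[(318,180),(375,208),(400,185)],0)))
print("woodblock",n(plane(a,[(235,288),(225,283),(246,281)],0)),"ring",n(plane(a,[(290,338)],0)),"cup",n(plane(a,[(393,284)],0)),"brush",n(plane(a,[(400,250),(430,265)],0)))
print("toolbox",n(plane(a,[(200,150),(263,187),(287,162)],0)))
b0=cv2.imread("pics/side0.png")
crop(cv2.imread("pics/scene0.png"),255,140,150,110,5,"pics/sc_bk.png")
E
```

```text
blue bin front corner bottom [[0.789, 0.226], [0.742, 0.049], [0.887, 0.03]] rim [[0.771, 0.223], [0.732, 0.047], [0.862, 0.02]]
bluecup [[0.831, -0.066]] mug [[0.822, -0.144]] disp [[0.823, -0.25]]
red box corner [[0.913, 0.087], [0.925, -0.156], [1.091, -0.155]]
woodblock [[0.357, -0.041], [0.35, -0.006], [0.398, -0.047]] ring [[0.339, -0.272]] cup [[0.681, -0.38]] brush [[0.813, -0.324], [0.821, -0.426]]
toolbox [[0.745, 0.558], [0.747, 0.212], [0.918, 0.245]]
```

View pics/sc_bk.png

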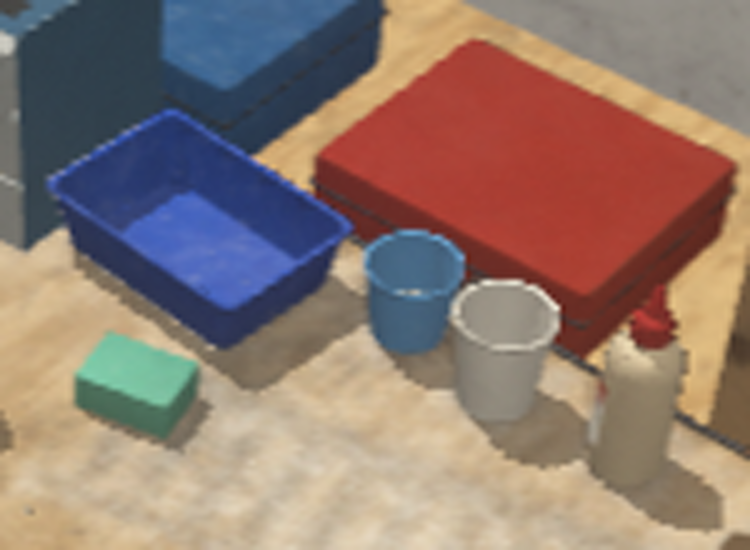

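The mugs and bottle stand along x≈0.82 and the bin at x≥0.73. A 30° tilted grasp clears them when I turn the canister upright. I'll measure the canister precisely from the wrist camera.

```bash
python3 - <<'E'
from log import *
s=rec();show(s);c=camera("wrist");cv2.imwrite("pics/w2.png",c["color"])
E
```

```text
t 1.65 q [ 0.59   0.165  1.915 -0.622  0.886 -0.171] p [0.5192 0.1796 0.2106] 
x [-0.775  0.37  -0.513] y [ 0.439  0.898 -0.017] z [ 0.455 -0.238 -0.858] F [-0.1 -0.5 -0.4] g 1.001
```

View pics/w2.png

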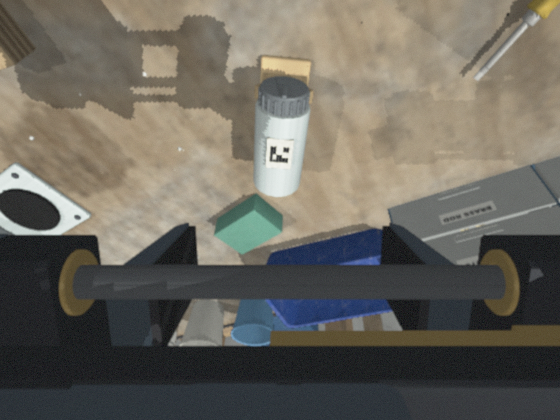

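```bash
python3 - <<'E'
from h import *
crop(cv2.imread("pics/w1.png"),230,160,90,110,7,"pics/w1c.png")
E
```

```text
(no output)
```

View pics/w1c.png

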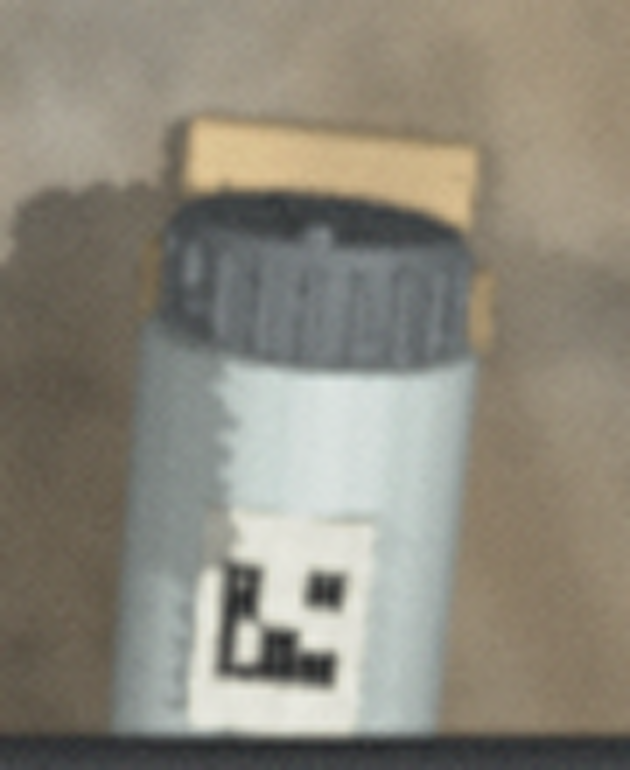

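```bash
python3 - <<'E'
from h import *
crop(cv2.imread("pics/w2.png"),235,45,100,160,5,"pics/w2c.png")
E
```

```text
(no output)
```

View pics/w2c.png

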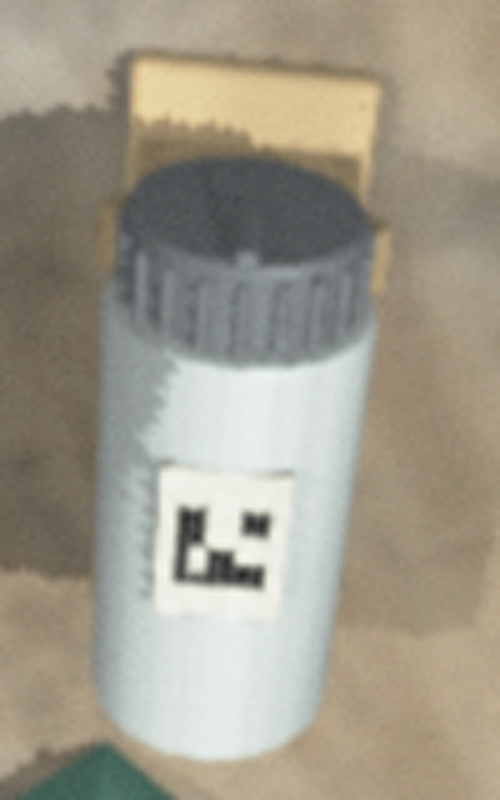

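```bash
python3 - <<'E'
from log import *
D=load()[2];st=dict(ee_pos=D[1],ee_rot=D[2]);c=camera("wrist")
st1=dict(ee_pos=load()[0][1],ee_rot=load()[0][2])
g=lambda l,o,f:[(o[0]+(x+.5)/f-.5,o[1]+(y+.5)/f-.5) for x,y in l]
P=plane(c,g([(158,465),(296,472),(283,618),(155,611)],(235,45),5),.071,st)[:,:2]
print(P.round(4),"centre",P.mean(0).round(4),"dir cap",np.degrees(np.arctan2(*((P[0]+P[1]-P[2]-P[3])[::-1]))),"dir across",np.degrees(np.arctan2(*((P[1]+P[2]-P[0]-P[3])[::-1]))))
# silhouette planes -> axis direction: normals of planes through edges
def nrm(uv):
    R,t=ext(c,st);d=(R@np.linalg.inv(K(c))@np.c_[np.array(uv),[1,1]].T).T;n=np.cross(d[0],d[1]);return n/np.linalg.norm(n)
n1=nrm(g([(104,290),(92,680)],(235,45),5));n2=nrm(g([(376,320),(322,690)],(235,45),5))
a=np.cross(n1,n2);a/=np.linalg.norm(a);print("axis",a,np.degrees(np.arctan2(a[1],a[0])))
# w1
Q=plane(c,g([(208,518),(377,520),(358,728),(190,722)],(230,160),7),.071,st1)[:,:2]
print("w1",Q.mean(0).round(4),np.degrees(np.arctan2(*((Q[0]+Q[1]-Q[2]-Q[3])[::-1]))))
E
```

```text
Traceback (most recent call last):
NameError: name 'load' is not defined. Did you mean: 'float'?
```

```bash
python3 - <<'E'
from log import *
from kin import load
D=load()[2];st=dict(ee_pos=D[1],ee_rot=D[2]);c=camera("wrist")
st1=dict(ee_pos=load()[0][1],ee_rot=load()[0][2])
g=lambda l,o,f:[(o[0]+(x+.5)/f-.5,o[1]+(y+.5)/f-.5) for x,y in l]
P=plane(c,g([(158,465),(296,472),(283,618),(155,611)],(235,45),5),.071,st)[:,:2]
print(P.round(4),"centre",P.mean(0).round(4),"dir cap",np.degrees(np.arctan2(*((P[0]+P[1]-P[2]-P[3])[::-1]))),"dir across",np.degrees(np.arctan2(*((P[1]+P[2]-P[0]-P[3])[::-1]))))
def nrm(uv):
    R,t=ext(c,st);d=(R@np.linalg.inv(K(c))@np.c_[np.array(uv),[1,1]].T).T;n=np.cross(d[0],d[1]);return n/np.linalg.norm(n)
n1=nrm(g([(104,290),(92,680)],(235,45),5));n2=nrm(g([(376,320),(322,690)],(235,45),5))
a=np.cross(n1,n2);a/=np.linalg.norm(a);print("axis",a,np.degrees(np.arctan2(a[1],a[0])))
Q=plane(c,g([(208,518),(377,520),(358,728),(190,722)],(230,160),7),.071,st1)[:,:2]
print("w1",Q.mean(0).round(4),np.degrees(np.arctan2(*((Q[0]+Q[1]-Q[2]-Q[3])[::-1]))))
E
```

```text
[[0.5296 0.1509]
 [0.5405 0.1706]
 [0.5669 0.1555]
 [0.5559 0.136 ]] centre [0.5482 0.1533] dir cap 150.28259071256184 dir across 60.90076900547495
axis [ 0.85389633 -0.5203663   0.00894221] -31.358221590069974
w1 [0.5488 0.153 ] 149.12153110177803
```

```bash
cat > tgt.py <<'E'
from log import *
def toolR(az,dip,up=1):
    "tool z pointing azimuth az(deg), dip deg below level; up=1: tool x on upper side, -1 opposite"
    a,t=np.radians([az,dip])
    z=np.array([np.cos(t)*np.cos(a),np.cos(t)*np.sin(a),-np.sin(t)])
    x=up*np.array([np.sin(t)*np.cos(a),np.sin(t)*np.sin(a),np.cos(t)])
    return np.c_[x,np.cross(z,x),z]
def delta(s,G,R,back=.019):
    "shift mm & rotvec deg to bring grasp point to G with tool orientation R"
    R0=Rn.from_euler("xyz",s["ee_rot"]).as_matrix()
    T=np.array(G)+back*R[:,2]
    print("shift mm",((T-s["ee_pos"])*1000).round(1),"turn deg",np.degrees(Rn.from_matrix(R@R0.T).as_rotvec()).round(2))
E
python3 - <<'E'
from tgt import *
s=state();R=toolR(-30,60,-1)
G=np.array([.5483,.1525,.048])
delta(s,G,R);delta(s,G-.06*R[:,2],R)
E
```

```text
shift mm [  34.   -32.2 -181.4] turn deg [ 1.02  0.44 -3.78]
shift mm [   8.   -17.2 -129.4] turn deg [ 1.02  0.44 -3.78]
```

>>> {"method": "apply_moves", "body": {
  "commands": "2 -4 -32 0.3 0.1 -0.9 -1;2 -4 -32 0.3 0.1 -0.9 -1;2 -4 -32 0.3 0.1 -0.9 -1;2 -4 -32 0.3 0.1 -0.9 -1;0 0 0 0 0 0 -1"
}}

```text
clock: 2.38
ee_pos: [0.5407, 0.1634, 0.0871]
ee_rot: [3.124, 0.522, 2.6]
ft_force: [0.4, -0.0, 0.1]
grip_width: 1.0
```

```bash
python3 - <<'E'
from tgt import *
s=rec();show(s);R=toolR(-30,60,-1);c=camera("wrist");cv2.imwrite("pics/w3.png",c["color"])
G=np.array([.5483,.1525,.048])
delta(s,G,R)
E
```

```text
t 2.38 q [ 0.53   0.338  2.048 -0.808  0.636  0.131] p [0.5407 0.1634 0.0871] 
x [-0.743  0.447 -0.498] y [0.508 0.861 0.015] z [ 0.436 -0.242 -0.867] F [ 0.4 -0.   0.1] g 1.0
shift mm [ 15.9 -15.6 -55.6] turn deg [-0.81  0.34  0.54]
```

View pics/w3.png

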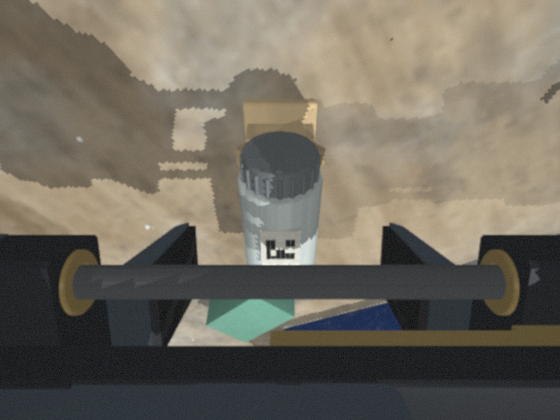

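The canister sits between the fingers: label at (282,248), fingers' midpoint at about column 290. Descending to grasp.

>>> {"method": "apply_moves", "body": {
  "commands": "5 -5 -18 -0.3 0 0.2 -1;5 -5 -18 -0.3 0 0.2 -1;6 -6 -19 -0.2 0 0.1 -1;0 0 0 0 0 0 -1"
}}

```text
clock: 2.92
ee_pos: [0.5667, 0.1499, 0.0417]
ee_rot: [3.119, 0.54, 2.604]
ft_force: [-0.2, -0.1, -0.0]
grip_width: 1.002
```

```bash
python3 - <<'E'
from tgt import *
s=rec();show(s);R=toolR(-30,60,-1)
G=np.array([.5483,.1525,.048])
delta(s,G,R);c=camera("side");crop(c["color"],230,180,120,100,6,"pics/sd2.png")
E
```

```text
t 2.92 q [ 0.485  0.428  2.073 -0.986  0.537  0.287] p [0.5667 0.1499 0.0417] 
x [-0.737  0.439 -0.514] y [0.502 0.865 0.02 ] z [ 0.453 -0.243 -0.858] F [-0.2 -0.1 -0. ] g 1.002
shift mm [-10.2  -2.2 -10.1] turn deg [-0.5   1.38  0.14]
```

View pics/sd2.png

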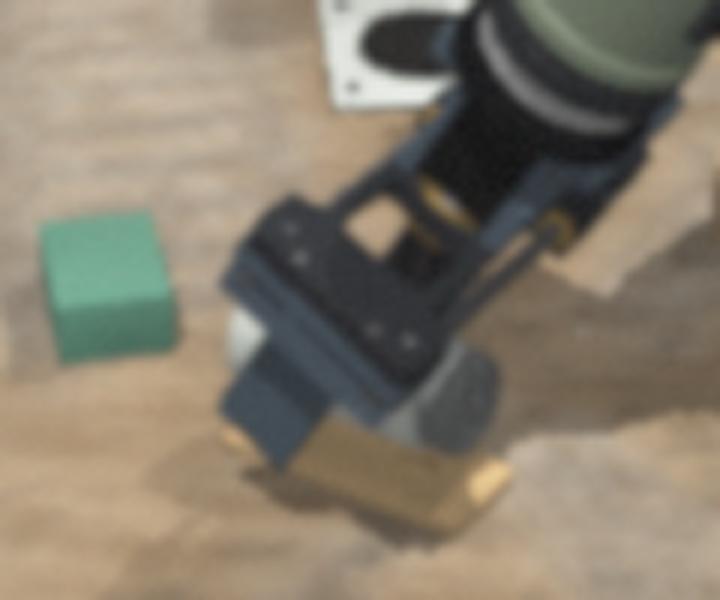

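The fingers straddle the canister. About 10 mm of correction remains, then I'll close.

>>> {"method": "apply_moves", "body": {
  "commands": "-5 -1 -5 -0.2 0.7 0 -1;-5 -1 -5 -0.2 0.7 0 -1;0 0 0 0 0 0 -1"
}}

```text
clock: 3.35
ee_pos: [0.5581, 0.1496, 0.0353]
ee_rot: [3.134, 0.525, 2.612]
ft_force: [0.1, -0.1, 0.2]
grip_width: 1.001
```

```bash
python3 - <<'E'
from tgt import *
s=rec();show(s);R=toolR(-30,60,-1)
G=np.array([.5483,.1525,.048])
delta(s,G,R)
E
```

```text
t 3.35 q [ 0.49   0.432  2.081 -0.968  0.539  0.274] p [0.5581 0.1496 0.0353] 
x [-0.747  0.437 -0.501] y [0.502 0.865 0.007] z [ 0.437 -0.246 -0.865] F [ 0.1 -0.1  0.2] g 1.001
shift mm [-1.5 -1.8 -3.8] turn deg [-0.29  0.27  0.1 ]
```

>>> {"method": "apply_moves", "body": {
  "commands": "-1 -2 -4 -0.3 0.3 0.1 -1;0 0 0 0 0 0 1;0 0 0 0 0 0 1;0 0 0 0 0 0 1;0 0 0 0 0 0 1;0 0 0 0 0 0 1;0 0 0 0 0 0 1",
  "newtons": 30
}}

```text
clock: 4.22
ee_pos: [0.5574, 0.1482, 0.0314]
ee_rot: [3.141, 0.523, 2.618]
ft_force: [0.6, -0.5, 0.1]
grip_width: 0.499
```

```bash
python3 - <<'E'
from tgt import *
s=rec();show(s);R=toolR(-30,60,-1)
G=np.array([.5483,.1525,.048])
delta(s,G,R)
E
```

```text
t 4.22 q [ 0.488  0.438  2.084 -0.976  0.537  0.278] p [0.5574 0.1482 0.0314] 
x [-0.75   0.433 -0.5  ] y [0.499 0.866 0.001] z [ 0.433 -0.249 -0.866] F [ 0.6 -0.5  0.1] g 0.499
shift mm [-0.8 -0.5  0.1] turn deg [-0.04  0.01 -0.04]
```

Gripped: the opening is 45.4 mm. Lifting straight up.

>>> {"method": "apply_moves", "body": {
  "commands": "0 0 12 0 0 0 1;0 0 25 0 0 0 1;0 0 30 0 0 0 1;0 0 30 0 0 0 1;0 0 20 0 0 0 1"
}}

```text
clock: 4.85
ee_pos: [0.5515, 0.1456, 0.1452]
ee_rot: [-3.128, 0.513, 2.623]
ft_force: [-0.2, 0.4, -2.8]
grip_width: 0.501
```

```bash
python3 - <<'E'
from tgt import *
s=rec();show(s)
R0=Rn.from_euler("xyz",s["ee_rot"]).as_matrix()
from kin import *
p=fit().x;print(p.round(4))
# path: rotate about jaw axis by steps, G from here to S
c=toolR(150,30,1)
G0=s["ee_pos"]-.019*R0[:,2];G1=np.array([.51,-.01,.13])
q=s["qpos"]
rv=Rn.from_matrix(c@R0.T).as_rotvec();print("total turn",np.degrees(rv))
for f in np.linspace(0,1,11):
    R=Rn.from_rotvec(rv*f).as_matrix()@R0;G=G0+(G1-G0)*f
    q,e=ik(G+.019*R[:,2],R,p,q);print(f.round(1),q.round(2),e.round(5))
R=c
q,e=ik(np.array([.51,-.01,.05])+.019*R[:,2],R,p,q);print(q.round(2),e.round(5))
cam=camera("side");crop(cam["color"],200,120,160,140,4,"pics/sd3.png")
E
```

```text
t 4.85 q [ 0.488  0.266  1.959 -0.664  0.754 -0.105] p [0.5515 0.1456 0.1452] 
x [-0.757  0.432 -0.49 ] y [ 0.501  0.865 -0.012] z [ 0.419 -0.255 -0.871] F [-0.2  0.4 -2.8] g 0.501
[-0.      0.1403  0.5918  0.0252  0.417   0.3357  0.0115]
total turn [45.20412579 77.09816332 -0.44973224]
0.0 [ 0.49  0.27  1.96 -0.66  0.75 -0.1 ] 0.0
0.1 [ 0.38  0.27  1.9  -0.4   0.8  -0.41] 0.0
0.2 [ 0.28  0.29  1.84 -0.2   0.89 -0.65] 0.0
0.3 [ 0.19  0.32  1.78 -0.04  1.01 -0.84] 0.0
0.4 [ 0.1   0.37  1.71  0.06  1.15 -0.97] 0.0
0.5 [ 0.03  0.43  1.65  0.14  1.29 -1.07] 0.0
0.6 [-0.03  0.5   1.58  0.19  1.44 -1.14] 0.0
0.7 [-0.09  0.58  1.52  0.23  1.58 -1.2 ] 0.0
0.8 [-0.13  0.66  1.46  0.26  1.72 -1.24] 0.0
0.9 [-0.17  0.74  1.4   0.28  1.85 -1.27] 0.0
1.0 [-0.21  0.82  1.35  0.3   1.98 -1.29] 0.0
[-0.21  0.91  1.39  0.28  1.86 -1.33] 0.0
```

View pics/sd3.png

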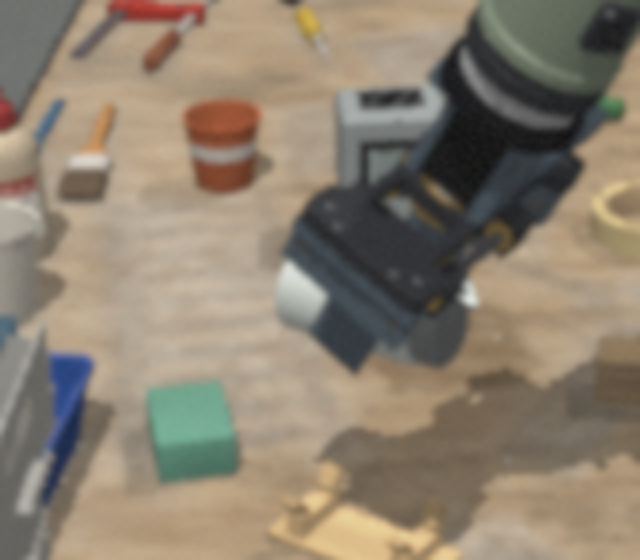

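The canister has come out level and the cradle is empty. Next I turn it upright while carrying it to the bare spot.

>>> {"method": "apply_moves", "body": {
  "commands": "-6 -16 3 4.6 7.8 0 1;-6 -16 3 4.6 7.8 0 1;-6 -16 3 4.6 7.8 0 1;-6 -16 3 4.6 7.8 0 1;-6 -16 3 4.6 7.8 0 1;-6 -16 3 4.6 7.8 0 1"
}}

```text
clock: 5.65
ee_pos: [0.5101, 0.0495, 0.1603]
ee_rot: [-3.139, -0.446, 2.629]
ft_force: [0.1, 0.4, -3.5]
grip_width: 0.5
```

```bash
python3 - <<'E'
from tgt import *
s=rec();show(s);delta(s,[.51,-.01,.14],toolR(150,30,1))
E
```

```text
t 5.65 q [-0.05   0.477  1.541  0.191  1.53  -1.156] p [0.5101 0.0495 0.1603] 
x [-0.786  0.443  0.431] y [ 0.489  0.872 -0.003] z [-0.377  0.209 -0.902] F [ 0.1  0.4 -3.5] g 0.5
shift mm [-14.4 -51.3 -29.8] turn deg [17.18 29.89 -0.72]
```

>>> {"method": "apply_moves", "body": {
  "commands": "-3 -12 0 4.3 7.5 0 1;-3 -12 0 4.3 7.5 0 1;-3 -12 -5 4.3 7.5 0 1;-3 -12 -5 4.0 7.0 0 1;0 0 0 0 0 0 1"
}}

```text
clock: 6.28
ee_pos: [0.4993, -0.0047, 0.1407]
ee_rot: [-3.127, -1.056, 2.612]
ft_force: [-0.2, 0.5, -3.3]
grip_width: 0.499
```

```bash
python3 - <<'E'
from tgt import *
s=rec();show(s);delta(s,[.51,-.01,.06],toolR(150,30,1))
for n in("side","scene"):
    c=camera(n);cv2.imwrite(f"pics/{n}4.png",c["color"])
    u=proj(c,s["ee_pos"])[0].astype(int);crop(c["color"],max(u[0]-70,0),max(0,u[1]-70),140,140,5,f"pics/{n}4c.png")
E
```

```text
t 6.28 q [-0.209  0.809  1.322  0.295  2.029 -1.276] p [ 0.4993 -0.0047  0.1407] 
x [-0.425  0.249  0.87 ] y [ 0.494  0.869 -0.007] z [-0.759  0.427 -0.492] F [-0.2  0.5 -3.3] g 0.499
shift mm [ -3.5   3.  -90.2] turn deg [ 0.1  -0.65 -0.38]
```

View pics/side4c.png

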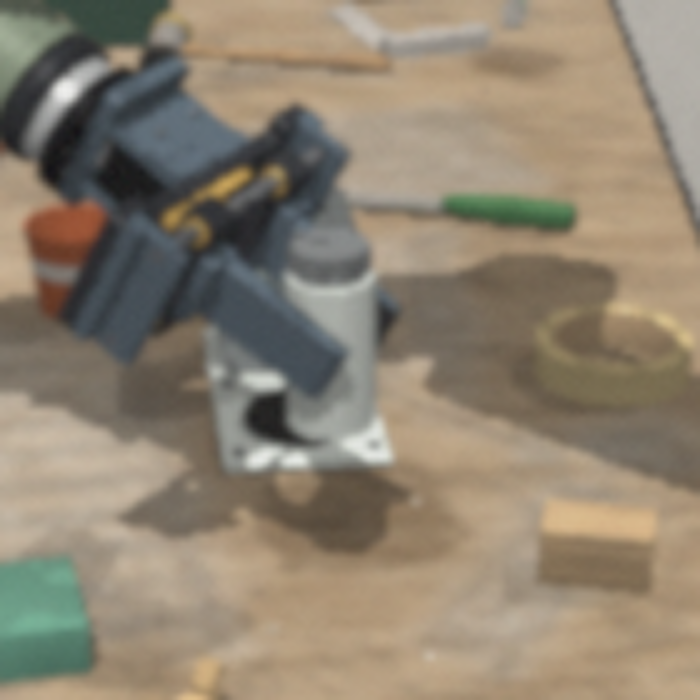

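View pics/scene4c.png

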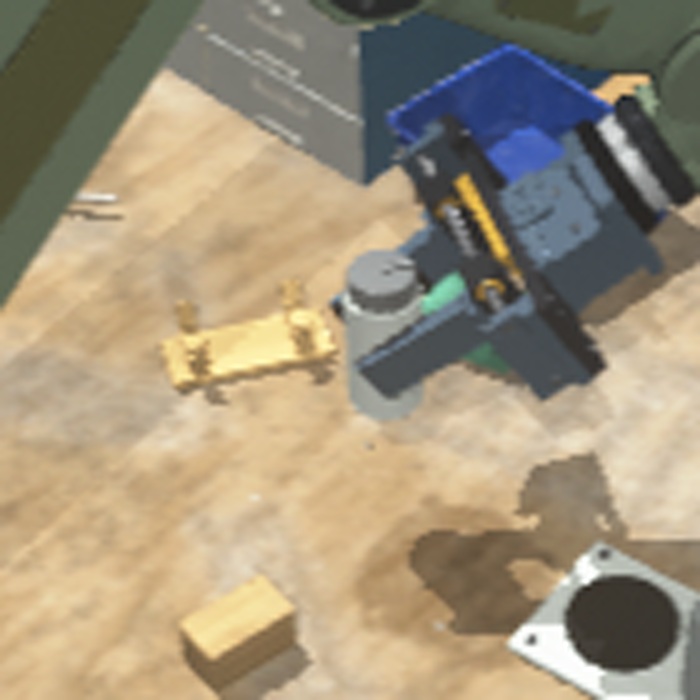

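The canister is upright and the empty cradle undisturbed. In the scene crop it appears vertical at about (385,335), well clear of the wax. Lowering it.

>>> {"method": "apply_moves", "body": {
  "commands": "-1 1 -22 0 -0.2 -0.1 1;-1 1 -22 0 -0.2 -0.1 1;-1 1 -22 0 -0.2 -0.1 1;0 0 -18 0 0 0 1;0 0 0 0 0 0 1"
}}

```text
clock: 7.0
ee_pos: [0.4983, 0.0033, 0.0653]
ee_rot: [3.13, -1.017, 2.637]
ft_force: [0.7, -1.2, -3.0]
grip_width: 0.503
```

```bash
python3 - <<'E'
from tgt import *
s=rec();show(s);delta(s,[.51,-.01,.0495],toolR(150,30,1))
for n in("side",):
    c=camera(n);cv2.imwrite(f"pics/{n}5.png",c["color"])
    u=proj(c,s["ee_pos"])[0].astype(int);crop(c["color"],max(u[0]-50,0),max(0,u[1]-60),100,100,6,f"pics/{n}5c.png")
E
```

```text
t 7.0 q [-0.198  0.866  1.386  0.284  1.872 -1.319] p [0.4983 0.0033 0.0653] 
x [-0.46   0.254  0.851] y [0.492 0.87  0.006] z [-0.739  0.421 -0.526] F [ 0.7 -1.2 -3. ] g 0.503
shift mm [ -2.5  -5.1 -25.3] turn deg [ 0.55  1.66 -0.51]
```

View pics/side5c.png

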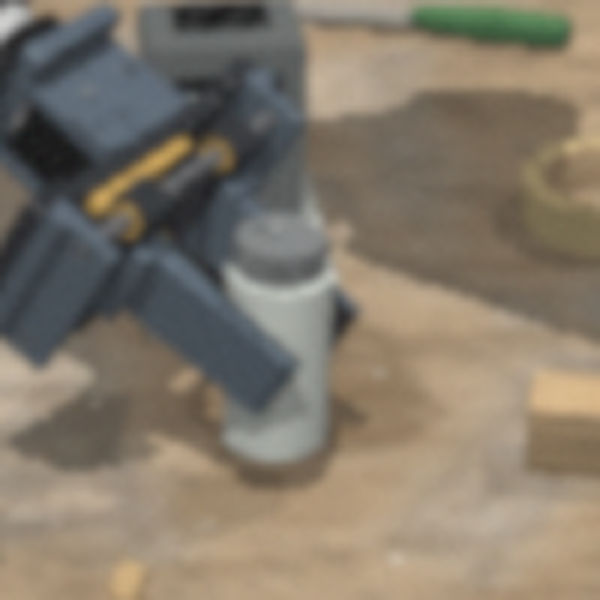

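>>> {"method": "apply_moves", "body": {
  "commands": "-1 -2 -9 0.3 0.8 -0.2 1;-1 -2 -7 0.3 0.8 -0.2 1;0 0 0 0 0 0 1"
}}

```text
clock: 7.42
ee_pos: [0.4974, -0.0012, 0.0504]
ee_rot: [3.136, -1.044, 2.624]
ft_force: [-0.2, 0.2, -2.7]
grip_width: 0.501
```

```bash
python3 - <<'E'
from tgt import *
s=rec();show(s);delta(s,[.51,-.01,.0495],toolR(150,30,1))
E
```

```text
t 7.42 q [-0.208  0.897  1.382  0.285  1.873 -1.324] p [ 0.4974 -0.0012  0.0504] 
x [-0.437  0.249  0.865] y [0.499 0.867 0.003] z [-0.749  0.432 -0.502] F [-0.2  0.2 -2.7] g 0.501
shift mm [ -1.6  -0.6 -10.4] turn deg [-0.05  0.22 -0.08]
```

>>> {"method": "apply_moves", "body": {
  "commands": "0 0 -5 0 0 0 1;0 0 -3 0 0 0 1;0 0 0 0 0 0 1"
}}

```text
clock: 7.8
ee_pos: [0.4975, -0.0014, 0.0418]
ee_rot: [3.136, -1.044, 2.624]
ft_force: [0.1, -0.7, -3.7]
grip_width: 0.501
```

```bash
python3 - <<'E'
from tgt import *
s=rec();show(s);delta(s,[.51,-.01,.0495],toolR(150,30,1))
E
```

```text
t 7.8 q [-0.208  0.908  1.384  0.284  1.861 -1.328] p [ 0.4975 -0.0014  0.0418] 
x [-0.437  0.249  0.865] y [0.499 0.866 0.003] z [-0.748  0.433 -0.502] F [ 0.1 -0.7 -3.7] g 0.501
shift mm [-1.8 -0.4 -1.8] turn deg [-0.06  0.22 -0.05]
```

>>> {"method": "apply_moves", "body": {
  "commands": "0 0 -1 0 0 0 1;0 0 -1 0 0 0 1;0 0 0 0 0 0 1"
}}

```text
clock: 8.18
ee_pos: [0.4976, -0.0014, 0.0417]
ee_rot: [3.134, -1.045, 2.625]
ft_force: [-0.6, -0.8, -2.5]
grip_width: 0.498
```

>>> {"method": "apply_moves", "body": {
  "commands": "0 0 -2 0 0 0 1;0 0 -2 0 0 0 1;0 0 0 0 0 0 1"
}}

```text
clock: 8.55
ee_pos: [0.4977, -0.0015, 0.0417]
ee_rot: [3.13, -1.048, 2.63]
ft_force: [1.0, -0.4, -3.5]
grip_width: 0.5
```

```bash
python3 - <<'E'
from tgt import *
s=rec();show(s)
for n in("side",):
    c=camera(n);cv2.imwrite(f"pics/{n}6.png",c["color"])
    u=proj(c,s["ee_pos"])[0].astype(int);crop(c["color"],max(u[0]-40,0),max(0,u[1]-50),80,80,8,f"pics/{n}6c.png")
    print(u-[40,50])
    for r in(0,.002,.004): print(proj(c,np.array([[.5119-.023*np.sin(a)*0+.023*np.cos(a),-.0097+.023*np.sin(a),r] for a in np.linspace(0,6.28,60)]))[:,1].max())
E
```

```text
t 8.55 q [-0.209  0.91   1.382  0.285  1.864 -1.331] p [ 0.4977 -0.0015  0.0417] 
x [-0.435  0.244  0.867] y [0.498 0.867 0.006] z [-0.75   0.434 -0.499] F [ 1.  -0.4 -3.5] g 0.5
[271 159]
225.81401603115066
225.17672946532105
224.53832312944306
```

View pics/side6c.png

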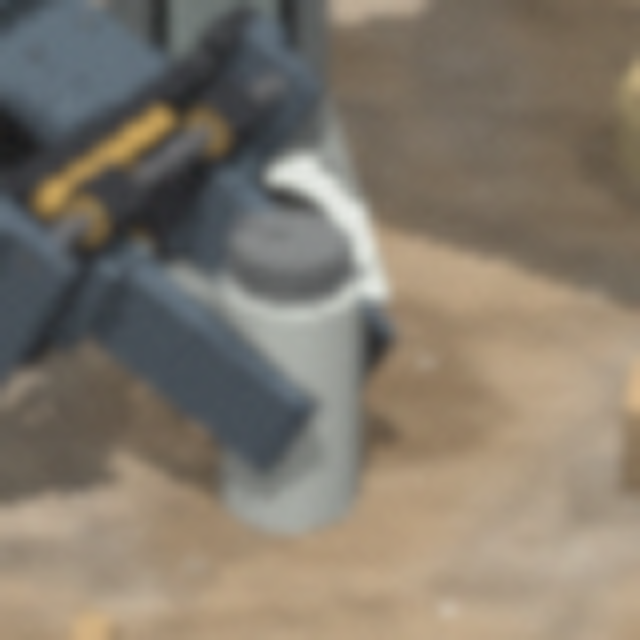

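The foot's lower edge is at row 225.6 and the bench predicts 225.8, so it is standing on the bench; further downward moves no longer lower it. Releasing.

>>> {"method": "apply_moves", "body": {
  "commands": "0 0 0 0 0 0 0.2;0 0 0 0 0 0 -0.2;0 0 0 0 0 0 -0.5;0 0 0 0 0 0 -0.8;0 0 0 0 0 0 -1"
}}

```text
clock: 9.22
ee_pos: [0.497, -0.001, 0.0412]
ee_rot: [3.131, -1.051, 2.629]
ft_force: [0.1, -0.8, 0.6]
grip_width: 0.898
```

```bash
python3 - <<'E'
from tgt import *
s=rec();show(s)
c=camera("side");u=proj(c,s["ee_pos"])[0].astype(int);crop(c["color"],271,159,80,80,8,"pics/side7c.png")
E
```

```text
t 9.22 q [-0.209  0.911  1.384  0.285  1.864 -1.331] p [ 0.497  -0.001   0.0412] 
x [-0.433  0.244  0.868] y [0.498 0.867 0.005] z [-0.751  0.435 -0.497] F [ 0.1 -0.8  0.6] g 0.898
```

View pics/side7c.png

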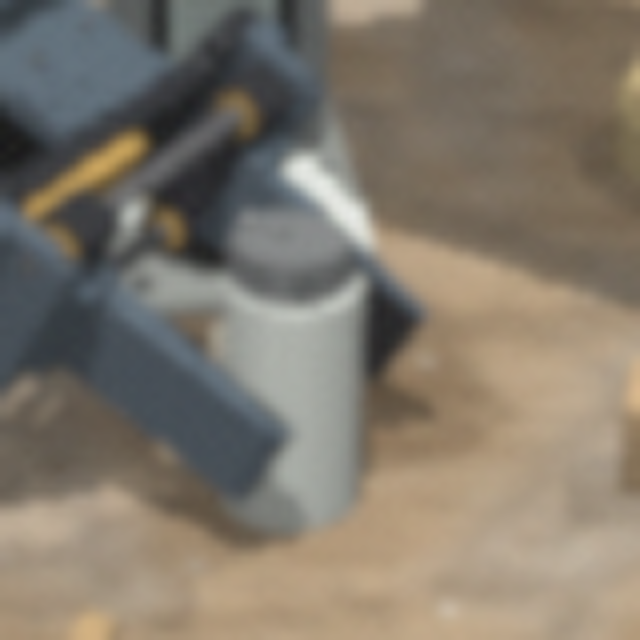

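>>> {"method": "apply_moves", "body": {
  "commands": "8 -5 5 0 0 0 -1;19 -11 12 0 0 0 -1;19 -11 15 0 0 0 -1;8 -5 40 0 0 0 -1;0 0 45 0 0 0 -1;0 0 45 0 0 0 -1;0 0 20 0 0 0 -1"
}}

```text
clock: 10.15
ee_pos: [0.5538, -0.0358, 0.2283]
ee_rot: [3.134, -1.052, 2.626]
ft_force: [-0.6, -0.2, -0.5]
grip_width: 1.0
```

```bash
python3 - <<'E'
from tgt import *
s=rec();show(s)
# target: top-down, x toward 150 (=-patch)
R=toolR(-30,90,-1);print(R.round(3));delta(s,[.511,-.0095,.20],R)
for n in("side","scene"):
    c=camera(n);cv2.imwrite(f"pics/{n}8.png",c["color"])
E
```

```text
t 10.15 q [-0.236  0.826  1.043  0.331  2.278 -1.209] p [ 0.5538 -0.0358  0.2283] 
x [-0.431  0.244  0.868] y [0.499 0.867 0.004] z [-0.752  0.435 -0.496] F [-0.6 -0.2 -0.5] g 1.0
[[-0.866  0.5    0.   ]
 [ 0.5    0.866 -0.   ]
 [-0.     0.    -1.   ]]
shift mm [-42.8  26.3 -47.3] turn deg [-30.28 -52.13  -0.18]
```

View pics/side8.png

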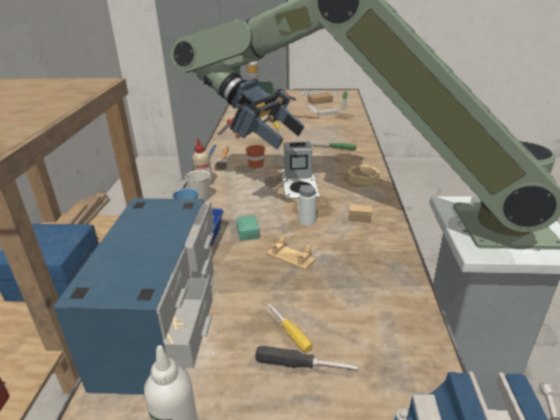

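View pics/scene8.png

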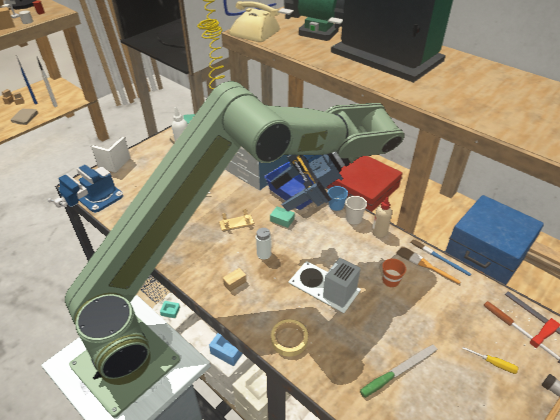

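The canister stands free on the bench, at scene (264,243) and side (308,208), and nothing else has moved. I'll turn the tool to point down and look at the cap.

>>> {"method": "apply_moves", "body": {
  "commands": "0 0 3 -5.1 -8.7 0 -1;0 0 3 -5.1 -8.7 0 -1;0 0 3 -5.1 -8.7 0 -1;0 0 3 -5.1 -8.7 0 -1;0 0 0 -5.1 -8.7 0 -1;0 0 0 -5.1 -8.7 0 -1;0 0 0 0 0 0 -1"
}}

```text
clock: 11.12
ee_pos: [0.5518, -0.037, 0.2226]
ee_rot: [-3.13, 0.014, 2.616]
ft_force: [-1.0, -0.6, -0.1]
grip_width: 1.001
```

```bash
python3 - <<'E'
from tgt import *
s=rec();show(s)
c=camera("wrist");cv2.imwrite("pics/w9.png",c["color"])
print(c["tool_from_camera"].round(3).tolist())
R=toolR(-30,90,-1);delta(s,[.511,-.0095,.15],R)
E
```

```text
t 11.12 q [-0.078  0.276  1.606 -0.018  1.252 -1.117] p [ 0.5518 -0.037   0.2226] 
x [-0.865  0.502 -0.014] y [ 0.502  0.865 -0.012] z [ 0.006 -0.017 -1.   ] F [-1.  -0.6 -0.1] g 1.001
[[-0.001, -0.972, -0.237, 0.067], [1.0, -0.001, -0.0, -0.0], [0.0, -0.237, 0.972, -0.17], [0.0, 0.0, 0.0, 1.0]]
shift mm [-40.8  27.5 -91.6] turn deg [0.98 0.36 0.12]
```

View pics/w9.png

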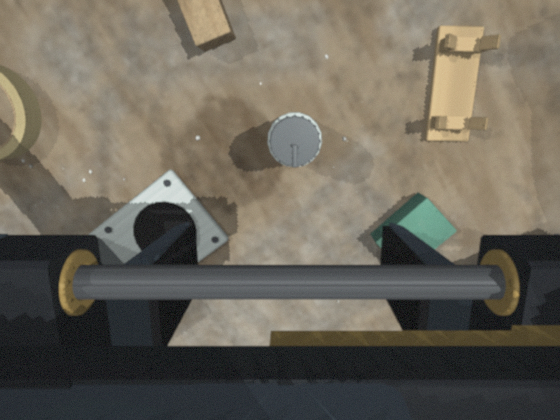

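The wrist view shows the cap at (295,139), with the pointer aimed straight down the image, and part of the reader plate at (165,215). Measuring both.

```bash
python3 - <<'E'
from h import *
im=cv2.imread("pics/w9.png")
crop(im,255,100,80,80,8,"pics/w9c.png");crop(im,85,165,150,105,5,"pics/w9r.png")
E
```

```text
(no output)
```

View pics/w9c.png

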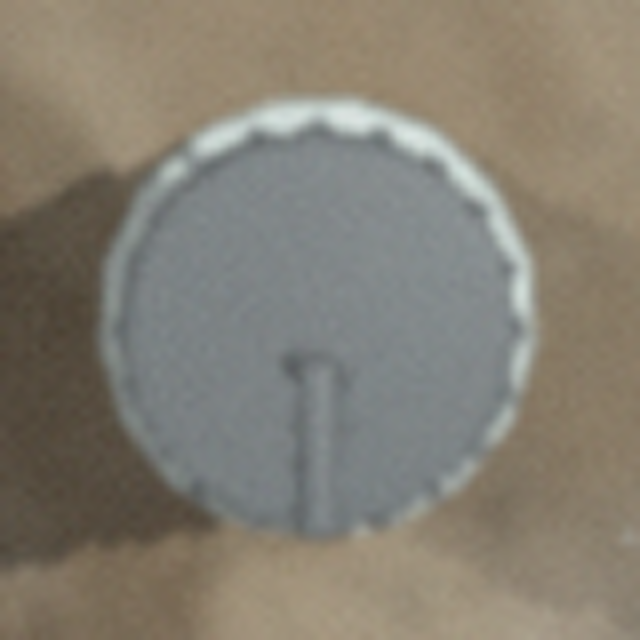

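View pics/w9r.png

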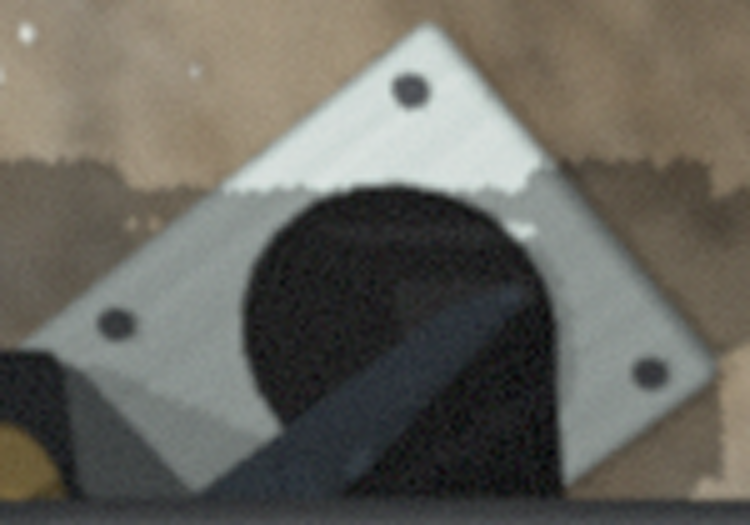

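```bash
python3 - <<'E'
from tgt import *
from kin import load
d=load()[-2] ;print(len(load()))
st=dict(ee_pos=d[1],ee_rot=d[2]);c=camera("wrist")
g=lambda l,o,f:[(o[0]+(x+.5)/f-.5,o[1]+(y+.5)/f-.5) for x,y in l]
P=plane(c,g([(320,330),(318,365),(317,530)],(255,100),8),.1005,st);print(P.round(4))
v=P[2]-P[1];print(np.degrees(np.arctan2(v[1],v[0])))
v=P[2]-P[0];print(np.degrees(np.arctan2(v[1],v[0])))
im=cv2.imread("pics/w9.png")
H=plane(c,g([(411,90),(117,323),(650,373)],(85,165),5),.008,st);print(H.round(4))
C=plane(c,g([(430,22),(714,370)],(85,165),5),.008,st);print(C.round(4))
for a,b in((1,0),(2,0)):
    v=H[a]-H[b];print(np.degrees(np.arctan2(v[1],v[0])),np.linalg.norm(v))
E
```

```text
18
[[ 0.5107 -0.01    0.1005]
 [ 0.5135 -0.0119  0.1005]
 [ 0.5277 -0.0201  0.1005]]
-30.28605339954865
-30.796752690610415
[[ 0.4859 -0.1539  0.008 ]
 [ 0.4963 -0.2412  0.008 ]
 [ 0.5656 -0.1444  0.008 ]]
[[ 0.4759 -0.1419  0.008 ]
 [ 0.5722 -0.1316  0.008 ]]
-83.20522465789152 0.08789996284900606
6.81144823347379 0.08025502227833461
```

>>> {"method": "apply_moves", "body": {
  "commands": "3 -35 0 0.3 0 0 -1;3 -36 0 0.3 0 0 -1;4 -36 0 0.3 0 0 -1;4 -36 0 0 0 0 -1;4 -35 0 0 0 0 -1;0 0 0 0 0 0 -1"
}}

```text
clock: 11.98
ee_pos: [0.5809, -0.2281, 0.2131]
ee_rot: [3.139, -0.009, 2.61]
ft_force: [-0.2, 1.6, 0.1]
grip_width: 1.002
```

```bash
python3 - <<'E'
from tgt import *
s=rec();show(s)
c=camera("wrist");cv2.imwrite("pics/w10.png",c["color"])
E
```

```text
t 11.97 q [-0.395  0.403  1.44   0.004  1.308 -1.435] p [ 0.5809 -0.2281  0.2131] 
x [-0.862  0.507  0.009] y [0.507 0.862 0.002] z [-0.007  0.007 -1.   ] F [-0.2  1.6  0.1] g 1.002
```

View pics/w10.png

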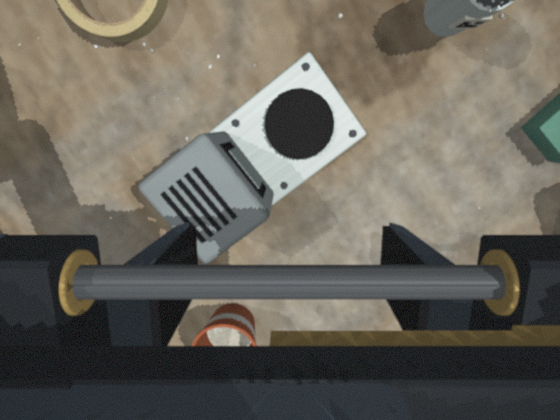

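The wrist view shows the whole rest at (299,124), four plate holes and the block. Fitting them.

```bash
cat > rest.py <<'E'
from tgt import *
from kin import load
im=cv2.imread("pics/w10.png");d=load()[-2];st=dict(ee_pos=d[1],ee_rot=d[2]);c=camera("wrist")
sub=im[40:230,200:380];m=(sub.max(2)<75).astype(np.uint8)*255
n=0
hol=[]
for k in cv2.findContours(m,cv2.RETR_EXTERNAL,cv2.CHAIN_APPROX_NONE)[0]:
    A=cv2.contourArea(k)
    if A>1500:
        e=cv2.fitEllipse(k);ctr=(e[0][0]+200,e[0][1]+40);print("disc",ctr,e[1]);r=plane(c,[ctr],.014,st)[0];print("rest",r.round(4))
        P=plane(c,k[:,0]+[200.,40.],.014,st)[:,:2];print(cv2.minEnclosingCircle((P*1000).astype(np.float32)))
g=cv2.cvtColor(im,cv2.COLOR_BGR2GRAY)
for u,v in((306,67),(236,123),(352,133),(284,185)):
    w=255-g[v-7:v+8,u-7:u+8].astype(float);w=np.clip(w-w.min()-0.5*(w.max()-w.min()),0,None)
    yy,xx=np.mgrid[-7:8,-7:8];h=(u+(w*xx).sum()/w.sum(),v+(w*yy).sum()/w.sum());hol.append(h)
H=plane(c,hol,.008,st);print(H.round(4),H.mean(0).round(4))
for a,b in((0,1),(2,3)):
    v=H[b]-H[a];print("x dir",np.degrees(np.arctan2(v[1],v[0])),np.linalg.norm(v))
for a,b in((0,2),(1,3)):
    v=H[b]-H[a];print("-y dir-90",np.degrees(np.arctan2(v[1],v[0]))-90,np.linalg.norm(v))
crop(im,130,40,250,220,3,"pics/w10c.png")
E
python3 rest.py
```

```text
disc (298.6649169921875, 123.4893569946289) (67.06028747558594, 68.41104125976562)
rest [ 0.5297 -0.1866  0.014 ]
((530.2318115234375, -186.88623046875), 33.81789016723633)
[[ 0.4861 -0.1538  0.008 ]
 [ 0.4966 -0.2412  0.008 ]
 [ 0.5657 -0.1445  0.008 ]
 [ 0.5762 -0.2316  0.008 ]] [ 0.5311 -0.1928  0.008 ]
x dir -83.13767738897207 0.0880598794533166
x dir -83.11851379884865 0.08781117213323485
-y dir-90 -83.31632610182382 0.08010188985578
-y dir-90 -83.13842510505506 0.08013087049272467
```

View pics/w10c.png

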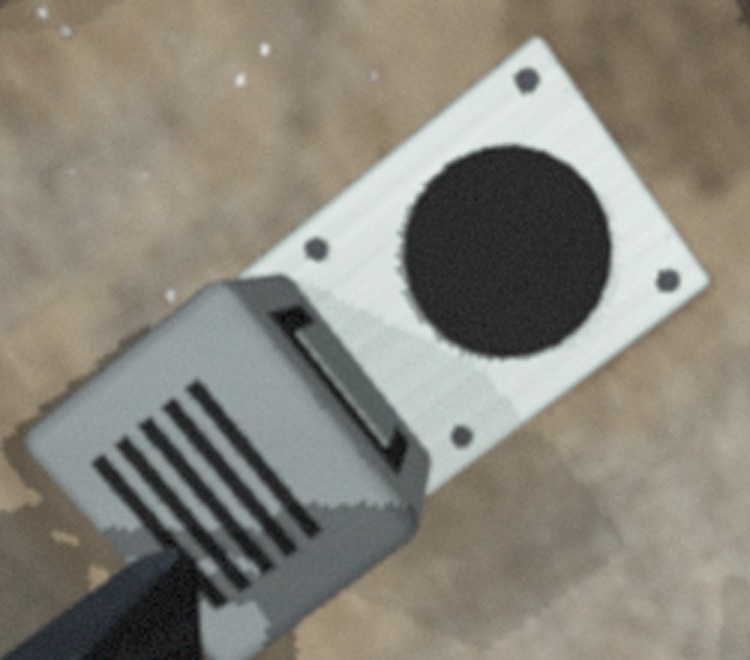

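Rest centre is about (0.530,-0.187), with its axis at -83.15°. The canister is at (0.511,-0.010) with the patch at about -30.4°. I'm going back above the canister.

>>> {"method": "apply_moves", "body": {
  "commands": "-11 34 0 0 0 0 -1;-11 35 0 0 0 0 -1;-11 35 0 0 0 0 -1;-11 35 0 0 0 0 -1;-11 35 0 0 0 0 -1;-11 34 0 0 0 0 -1;0 0 0 0 0 0 -1"
}}

```text
clock: 12.95
ee_pos: [0.513, -0.0057, 0.2108]
ee_rot: [3.136, -0.018, 2.618]
ft_force: [0.9, -0.1, 0.3]
grip_width: 1.004
```

```bash
python3 - <<'E'
from tgt import *
s=rec();show(s);R=toolR(-30.4,90,-1);delta(s,[.511,-.010,.14],R)
E
```

```text
t 12.95 q [-0.042  0.231  1.698  0.014  1.226 -1.095] p [ 0.513  -0.0057  0.2108] 
x [-0.866  0.5    0.018] y [0.5   0.866 0.006] z [-0.013  0.014 -1.   ] F [ 0.9 -0.1  0.3] g 1.004
shift mm [ -2.   -4.3 -89.8] turn deg [-0.81 -0.75 -0.42]
```

>>> {"method": "apply_moves", "body": {
  "commands": "-1 -2 -30 -0.4 -0.4 -0.2 -1;-1 -2 -30 -0.4 -0.4 -0.2 -1;0 0 -28 0 0 0 -1;0 0 0 0 0 0 -1"
}}

```text
clock: 13.45
ee_pos: [0.5129, -0.0092, 0.1213]
ee_rot: [3.14, 0.003, 2.615]
ft_force: [0.7, -0.6, 0.3]
grip_width: 1.0
```

```bash
python3 - <<'E'
from tgt import *
s=rec();show(s);R=toolR(-30.4,90,-1);delta(s,[.511,-.010,.055],R)
c=camera("side");crop(c["color"],255,130,100,100,6,"pics/side11.png")
E
```

```text
t 13.45 q [-4.000e-02  3.020e-01  1.846e+00 -1.000e-03  9.910e-01 -1.084e+00] p [ 0.5129 -0.0092  0.1213] 
x [-0.864  0.503 -0.003] y [0.503 0.864 0.001] z [ 0.003 -0.001 -1.   ] F [ 0.7 -0.6  0.3] g 1.0
shift mm [ -1.9  -0.8 -85.3] turn deg [ 0.04  0.2  -0.21]
```

View pics/side11.png

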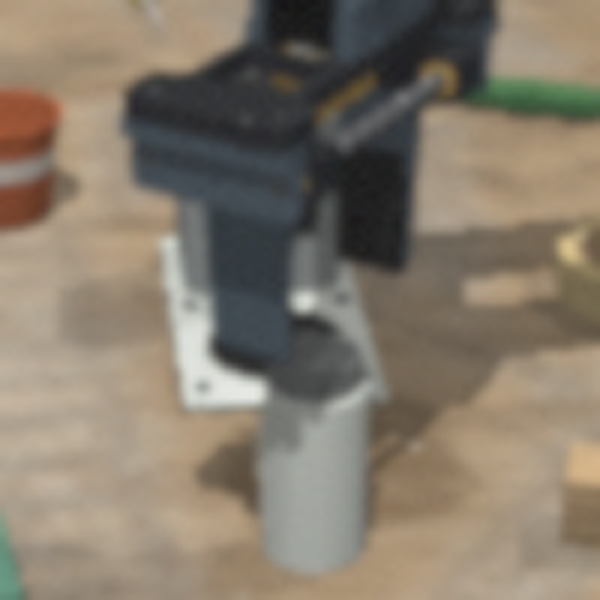

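The tool is centred over the canister with the fingers straddling the cap. Going down.

>>> {"method": "apply_moves", "body": {
  "commands": "-1 0 -25 0 0 0 -1;-1 -1 -25 0 0 0 -1;0 0 -20 0 0 0 -1;0 0 -13 0 0 0 -1;0 0 0 0 0 0 -1"
}}

```text
clock: 14.12
ee_pos: [0.5198, -0.0112, 0.0446]
ee_rot: [3.132, 0.02, 2.614]
ft_force: [0.2, -0.5, -0.1]
grip_width: 0.996
```

```bash
python3 - <<'E'
from tgt import *
s=rec();show(s);R=toolR(-30.4,90,-1);delta(s,[.511,-.010,.055],R)
E
```

```text
t 14.12 q [-4.300e-02  3.960e-01  1.937e+00 -1.000e-03  7.860e-01 -1.086e+00] p [ 0.5198 -0.0112  0.0446] 
x [-0.864  0.503 -0.02 ] y [0.503 0.864 0.01 ] z [ 0.022 -0.001 -1.   ] F [ 0.2 -0.5 -0.1] g 0.996
shift mm [-8.8  1.2 -8.6] turn deg [ 0.09  1.27 -0.2 ]
```

>>> {"method": "apply_moves", "body": {
  "commands": "-5 1 -5 0 0.8 -0.1 -1;-3 0 -4 0 0.4 -0.1 -1;0 0 0 0 0 0 -1"
}}

```text
clock: 14.5
ee_pos: [0.5129, -0.0102, 0.0371]
ee_rot: [3.141, 0.004, 2.611]
ft_force: [-0.2, -0.4, 0.8]
grip_width: 1.001
```

```bash
python3 - <<'E'
from tgt import *
s=rec();show(s);R=toolR(-30.4,90,-1);delta(s,[.511,-.010,.055],R)
E
```

```text
t 14.5 q [-0.041  0.405  1.947 -0.002  0.786 -1.08 ] p [ 0.5129 -0.0102  0.0371] 
x [-0.862  0.506 -0.004] y [0.506 0.862 0.   ] z [ 0.004 -0.002 -1.   ] F [-0.2 -0.4  0.8] g 1.001
shift mm [-1.9  0.2 -1.1] turn deg [0.1  0.21 0.01]
```

>>> {"method": "apply_moves", "body": {
  "commands": "-2 0 -1 0 0.2 0 -1;0 0 0 0 0 0 -1;0 0 0 0 0 0 1;0 0 0 0 0 0 1;0 0 0 0 0 0 1;0 0 0 0 0 0 1;0 0 0 0 0 0 1;0 0 0 0 0 0 1",
  "newtons": 30
}}

```text
clock: 15.5
ee_pos: [0.5112, -0.0102, 0.0366]
ee_rot: [-3.141, 0.002, 2.611]
ft_force: [-0.7, -0.5, 0.2]
grip_width: 0.497
```

```bash
python3 - <<'E'
from tgt import *
s=rec();show(s);R=toolR(-30.4,90,-1);delta(s,[.511,-.010,.055],R)
c=camera("wrist");cv2.imwrite("pics/w12.png",c["color"])
c=camera("side");crop(c["color"],265,150,80,80,8,"pics/side12.png")
E
```

```text
t 15.5 q [-0.041  0.405  1.949 -0.002  0.786 -1.08 ] p [ 0.5112 -0.0102  0.0366] 
x [-0.862  0.506 -0.002] y [ 0.506  0.862 -0.001] z [ 0.001 -0.002 -1.   ] F [-0.7 -0.5  0.2] g 0.497
shift mm [-0.2  0.2 -0.6] turn deg [0.1  0.07 0.01]
```

View pics/w12.png

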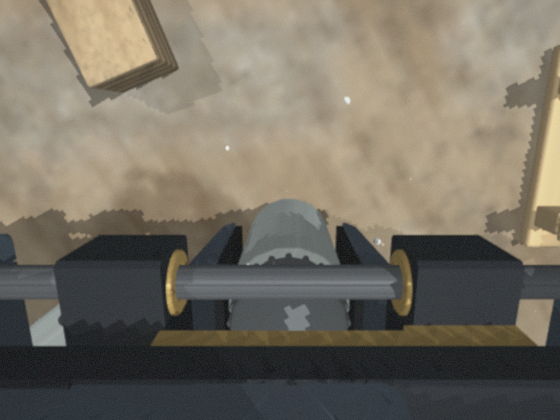

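View pics/side12.png

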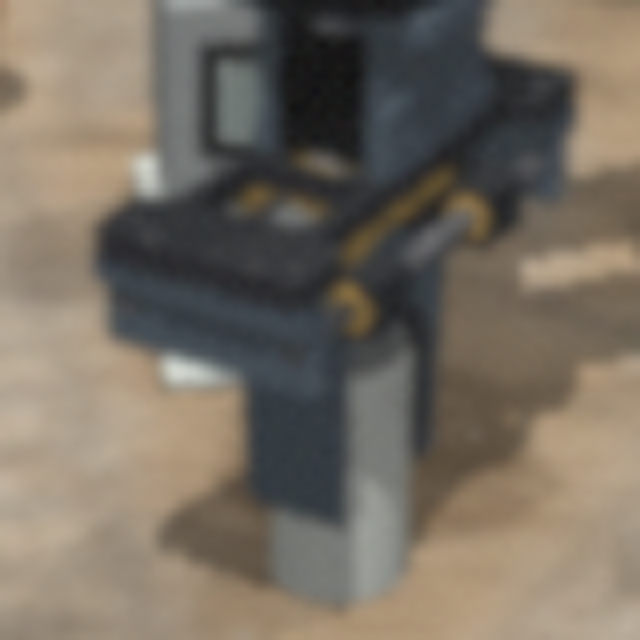

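Gripped again at a 45 mm opening, with both pads on the sides. Lifting, then carrying it over the rest with a -52.7° yaw.

>>> {"method": "apply_moves", "body": {
  "commands": "0 0 12 0 0 0 1;0 0 25 0 0 0 1;0 0 25 0 0 0 1;0 0 15 0 0 0 1;0 0 0 0 0 0 1"
}}

```text
clock: 16.23
ee_pos: [0.5091, -0.0101, 0.1164]
ee_rot: [-3.139, -0.002, 2.611]
ft_force: [0.3, 0.4, -3.3]
grip_width: 0.501
```

>>> {"method": "apply_moves", "body": {
  "commands": "3 -28 0 0 0 -8.5 1;3 -29 0 0 0 -8.8 1;3 -30 0 0 0 -8.8 1;3 -30 0 0 0 -8.8 1;3 -30 0 0 0 -8.8 1;2 -25 0 0 0 -8 1;0 0 0 0 0 0 1"
}}

```text
clock: 17.1
ee_pos: [0.5218, -0.1858, 0.111]
ee_rot: [-3.131, -0.009, 1.68]
ft_force: [0.1, 0.3, -3.0]
grip_width: 0.502
```

```bash
python3 - <<'E'
from tgt import *
s=rec();show(s);R=toolR(96.85-180,90,-1);delta(s,[.530,-.1867,.069],R)
E
```

```text
t 17.1 q [-0.364  0.379  1.754  0.003  1.023 -0.476] p [ 0.5218 -0.1858  0.111 ] 
x [-0.109  0.994  0.009] y [ 0.994  0.11  -0.011] z [-0.012  0.007 -1.   ] F [ 0.1  0.3 -3. ] g 0.502
shift mm [  8.2  -0.9 -61. ] turn deg [-0.42 -0.68  0.56]
```

>>> {"method": "apply_moves", "body": {
  "commands": "4 0 -15 -0.2 -0.3 0.3 1;4 -1 -15 -0.2 -0.3 0.2 1;0 0 -10 0 0 0 1;0 0 0 0 0 0 1"
}}

```text
clock: 17.6
ee_pos: [0.5276, -0.1835, 0.0679]
ee_rot: [-3.135, -0.005, 1.695]
ft_force: [-0.3, 0.5, -2.9]
grip_width: 0.501
```

```bash
python3 - <<'E'
from tgt import *
s=rec();show(s);R=toolR(96.85-180,90,-1);delta(s,[.530,-.1867,.069],R)
for n,b in(("side",(255,130)),("scene",(270,215))):
    c=camera(n);cv2.imwrite(f"pics/{n}13.png",c["color"]);crop(c["color"],b[0],b[1],100,90,6,f"pics/{n}13c.png")
E
```

```text
t 17.6 q [-0.356  0.429  1.799  0.002  0.921 -0.481] p [ 0.5276 -0.1835  0.0679] 
x [-0.124  0.992  0.005] y [ 0.992  0.124 -0.006] z [-0.007  0.004 -1.   ] F [-0.3  0.5 -2.9] g 0.501
shift mm [  2.4  -3.2 -17.9] turn deg [-0.22 -0.38 -0.27]
```

View pics/side13c.png

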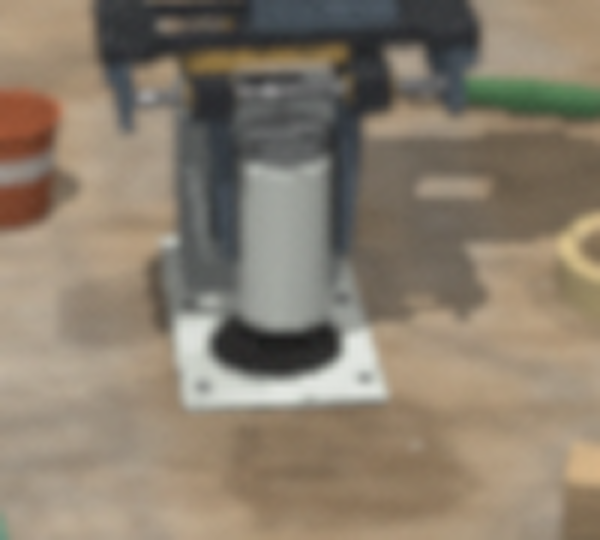

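View pics/scene13c.png

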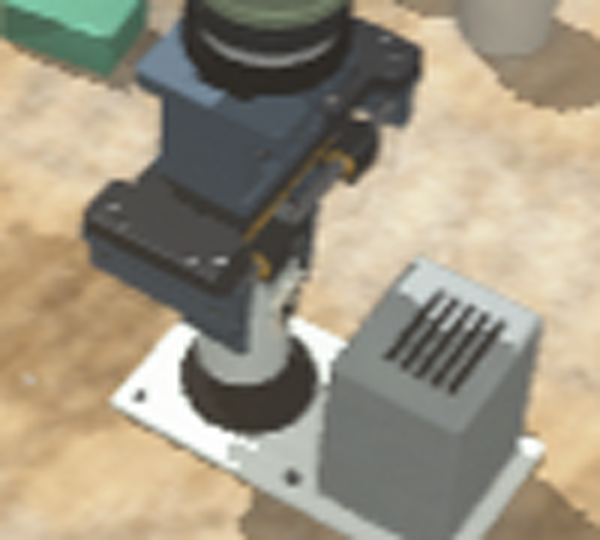

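The canister hangs upright over the rest with 17 mm to go, about 3 mm off in plan. Correcting and lowering.

>>> {"method": "apply_moves", "body": {
  "commands": "1 -2 -5 -0.1 -0.2 -0.2 1;1 -1 -5 -0.1 -0.2 -0.1 1;0 0 0 0 0 0 1"
}}

```text
clock: 18.08
ee_pos: [0.5313, -0.1873, 0.0595]
ee_rot: [3.136, 0.002, 1.689]
ft_force: [-0.4, 0.3, -3.2]
grip_width: 0.499
```

```bash
python3 - <<'E'
from tgt import *
s=rec();show(s);R=toolR(96.85-180,90,-1);delta(s,[.530,-.1867,.069],R)
E
```

```text
t 18.07 q [-0.36   0.44   1.807  0.     0.889 -0.479] p [ 0.5313 -0.1873  0.0595] 
x [-0.118  0.993 -0.002] y [0.993 0.118 0.005] z [ 0.005 -0.002 -1.   ] F [-0.4  0.3 -3.2] g 0.499
shift mm [-1.3  0.6 -9.5] turn deg [0.1  0.31 0.05]
```

>>> {"method": "apply_moves", "body": {
  "commands": "-1 0 -4 0 0.3 0 1;0 0 -3 0 0 0 1;0 0 0 0 0 0 1"
}}

```text
clock: 18.45
ee_pos: [0.5303, -0.1875, 0.0521]
ee_rot: [-3.141, 0.002, 1.689]
ft_force: [0.2, 0.1, -2.8]
grip_width: 0.5
```

```bash
python3 - <<'E'
from tgt import *
s=rec();show(s);R=toolR(96.85-180,90,-1);delta(s,[.530,-.1867,.069],R)
E
```

```text
t 18.45 q [-0.359  0.45   1.813 -0.002  0.878 -0.476] p [ 0.5303 -0.1875  0.0521] 
x [-0.118  0.993 -0.002] y [ 0.993  0.118 -0.   ] z [-0.    -0.002 -1.   ] F [ 0.2  0.1 -2.8] g 0.5
shift mm [-0.3  0.8 -2.1] turn deg [ 0.1  -0.    0.06]
```

>>> {"method": "apply_moves", "body": {
  "commands": "0 1 -1 0 0 0 1;0 0 0 0 0 0 1"
}}

```text
clock: 18.7
ee_pos: [0.5304, -0.1864, 0.0511]
ee_rot: [-3.142, 0.002, 1.689]
ft_force: [-0.5, 0.6, -2.5]
grip_width: 0.495
```

>>> {"method": "apply_moves", "body": {
  "commands": "0 0 -1 0 0 0 1;0 0 0 0 0 0 1"
}}

```text
clock: 18.95
ee_pos: [0.5307, -0.1865, 0.0507]
ee_rot: [3.141, 0.002, 1.689]
ft_force: [-1.0, -0.4, -2.1]
grip_width: 0.5
```

>>> {"method": "apply_moves", "body": {
  "commands": "0 0 -1 0 0 0 1;0 0 0 0 0 0 1"
}}

```text
clock: 19.2
ee_pos: [0.5307, -0.1866, 0.0506]
ee_rot: [3.14, 0.002, 1.689]
ft_force: [-0.0, 0.2, -2.4]
grip_width: 0.498
```

```bash
python3 - <<'E'
from tgt import *
for i in range(4): s=state();print(s["ft_force"].round(1));camera("side")
show(s)
c=camera("side");crop(c["color"],265,140,70,60,9,"pics/side14.png")
E
```

```text
[-0.   0.2 -2.4]
[-0.8  0.5  0.5]
[-1.5  0.4 -0.2]
[0.2 0.1 0.6]
t 19.35 q [-0.357  0.451  1.816 -0.002  0.873 -0.475] p [ 0.5309 -0.1866  0.0506] 
x [-0.118  0.993 -0.002] y [0.993 0.118 0.001] z [ 0.002 -0.002 -1.   ] F [0.2 0.1 0.6] g 0.496
```

View pics/side14.png

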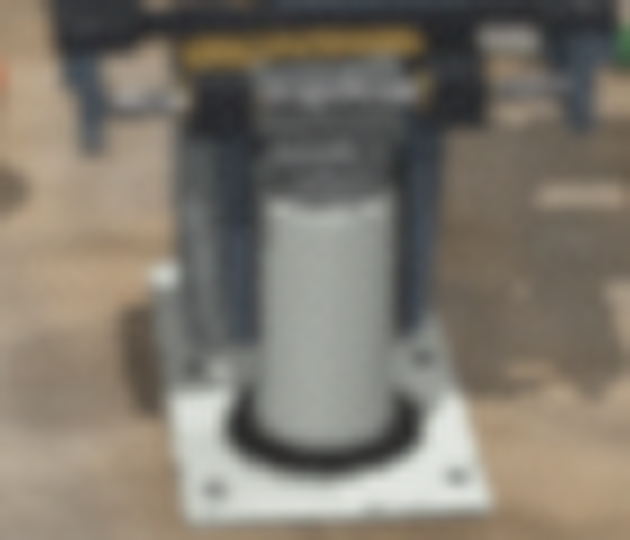

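The vertical force fell from -2.8 N to about 0 and the height matches the expected 0.0506, so it is seated. Releasing and backing straight up.

>>> {"method": "apply_moves", "body": {
  "commands": "0 0 0 0 0 0 0;0 0 0 0 0 0 -0.3;0 0 0 0 0 0 -0.6;0 0 0 0 0 0 -1;0 0 0 0 0 0 -1;0 0 0 0 0 0 -1"
}}

```text
clock: 20.2
ee_pos: [0.5319, -0.187, 0.0509]
ee_rot: [3.138, 0.004, 1.689]
ft_force: [0.1, 0.7, 0.7]
grip_width: 0.991
```

>>> {"method": "apply_moves", "body": {
  "commands": "0 0 10 0 0 0 -1;0 0 25 0 0 0 -1;0 0 35 0 0 0 -1;0 0 40 0 0 0 -1;0 0 40 0 0 0 -1;0 0 25 0 0 0 -1;0 -35 0 0 0 0 -1;0 -35 0 0 0 0 -1"
}}

```text
clock: 21.2
ee_pos: [0.5317, -0.2562, 0.2381]
ee_rot: [3.133, 0.006, 1.693]
ft_force: [0.2, 0.2, -0.2]
grip_width: 0.999
```

```bash
python3 - <<'E'
from tgt import *
s=rec();show(s)
c=camera("wrist");cv2.imwrite("pics/w15.png",c["color"])
for n,b in(("side",(255,120)),("scene",(270,215))):
    c=camera(n);cv2.imwrite(f"pics/{n}15.png",c["color"]);crop(c["color"],b[0],b[1],100,90,6,f"pics/{n}15c.png")
E
```

```text
t 21.2 q [-0.468  0.324  1.496 -0.     1.31  -0.591] p [ 0.5317 -0.2562  0.2381] 
x [-0.122  0.992 -0.006] y [0.992 0.122 0.009] z [ 0.01  -0.005 -1.   ] F [ 0.2  0.2 -0.2] g 0.999
```

View pics/w15.png

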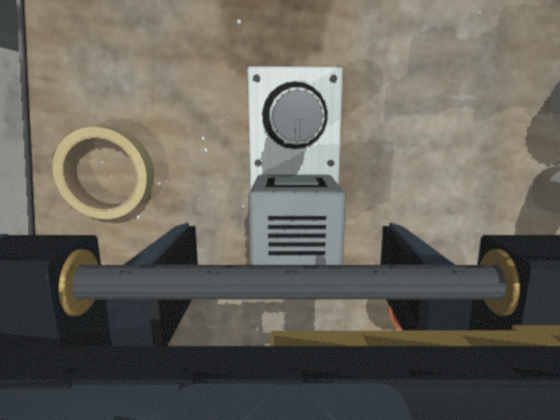

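View pics/scene15c.png

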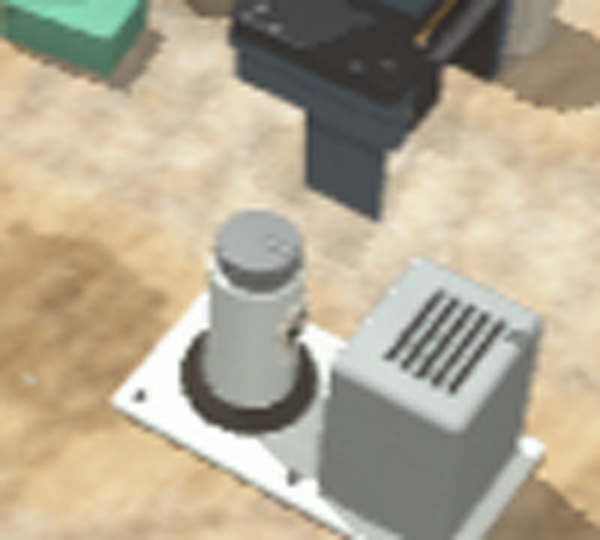

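View pics/side15c.png

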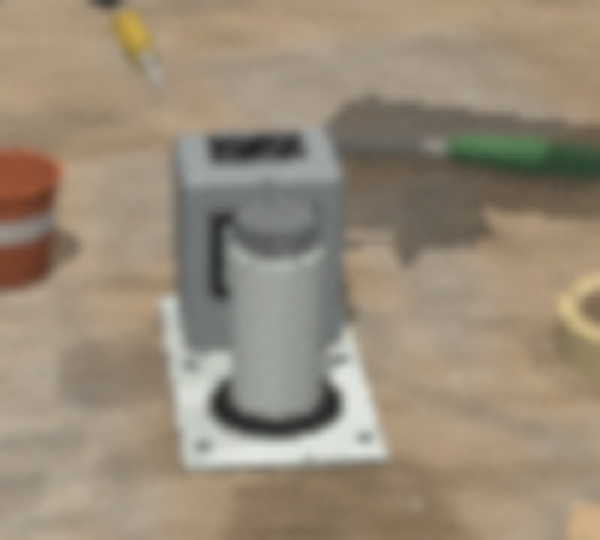

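The canister stands on the rest at wrist-image (298,115), with the pointer aimed at the block. I'll measure how well it is centred and turned.

```bash
python3 - <<'E'
from h import *
crop(cv2.imread("pics/w15.png"),245,60,100,130,6,"pics/w15c.png")
E
```

```text
(no output)
```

View pics/w15c.png

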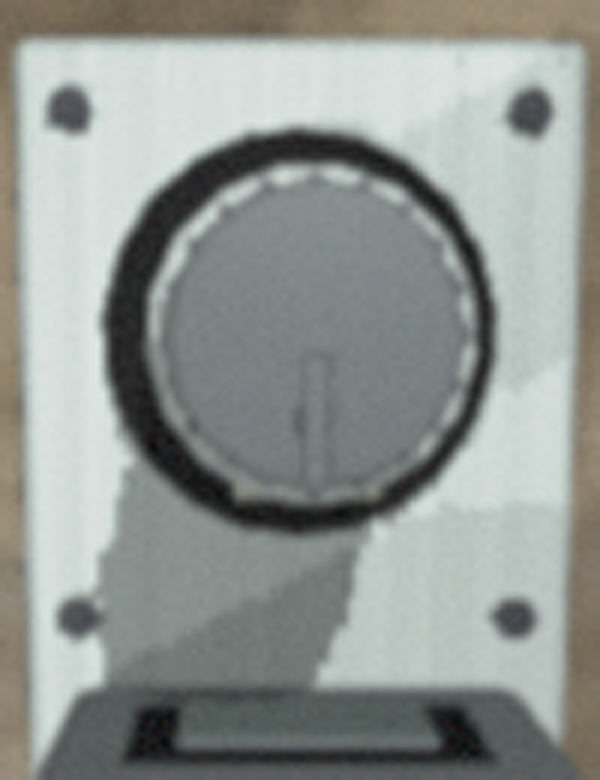

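```bash
python3 - <<'E'
from tgt import *
from kin import load
d=load()[-2];st=dict(ee_pos=d[1],ee_rot=d[2]);c=camera("wrist")
g=lambda l:[(245+(x+.5)/6-.5,60+(y+.5)/6-.5) for x,y in l]
cap=plane(c,g([(317,336),(316,358),(315,485)]),.1145,st);rest=plane(c,g([(299,331)]),.014,st);H=plane(c,g([(70,109),(531,110),(77,618),(515,618)]),.008,st)
L=plane(c,g([(235,494),(379,494)]),.079,st)
a=lambda v:np.degrees(np.arctan2(v[1],v[0]))
print("cap",cap[0].round(4),"rest",rest[0].round(4),"holes",H.mean(0).round(4),"reader x",a(H[2]-H[0]),a(H[3]-H[1]),a(H[0]-H[1])+90,a(H[2]-H[3])+90)
print("pointer",a(cap[2]-cap[1]),a(cap[2]-cap[0]),"label normal",a(L[0]-L[1])+90,np.linalg.norm(L[0]-L[1]))
xr=np.radians(-83.15);e=np.array([np.cos(xr),np.sin(xr)]);r=H.mean(0)[:2]-.0063*e
print("offset from rest (along, across)",(cap[0,:2]-rest[0,:2])@e,(cap[0,:2]-rest[0,:2])@[-e[1],e[0]])
S=camera("scene");
for n in("scene","side"):
    a0=cv2.imread(f"pics/{n}0.png");b0=cv2.imread(f"pics/{n}15.png")
    print(n)
    for nm,p in(("wax",(.665,.046,.015)),("cup",(.684,-.37,.03))):
        u=proj(camera(n),p)[0].astype(int);dd=np.abs(a0[u[1]-14:u[1]+14,u[0]-14:u[0]+14].astype(int)-b0[u[1]-14:u[1]+14,u[0]-14:u[0]+14]).mean();print(nm,u,dd)
E
```

```text
cap [ 0.5302 -0.1872  0.1145] rest [ 0.5302 -0.186   0.014 ] holes [ 0.5311 -0.1927  0.008 ] reader x -83.41655375094228 -83.21320470423022 -83.07178199953822 -83.07091170719679
pointer -83.14308903791428 -83.46594990925962 label normal -83.04125824048012 0.02141981755319637
offset from rest (along, across) 0.0012290638758712844 -0.00010887128142948721
scene
wax [282 216] 8.474489795918368
cup [392 275] 14.566751700680273
side
wax [246 226] 3.9102891156462585
cup [255 156] 1.7640306122448979
```

View pics/scene15.png

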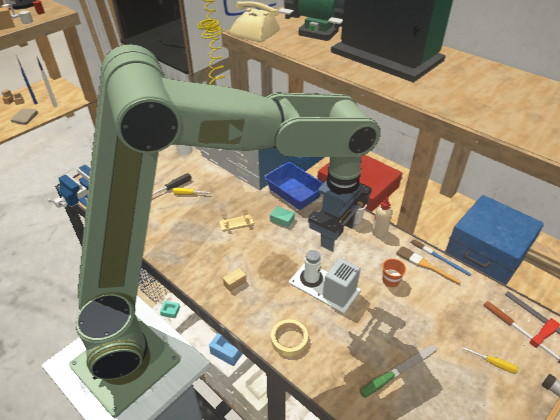

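Measured on the rest, the canister is about 1 mm off centre and within 0.5° of square. The scene view shows the wax, pot and screwdriver where they were. Handing in.

```bash
python3 - <<'E'
from workcell import *
s=state();print(s["clock"],s["joint_vel"].round(3),s["ft_force"].round(1));print(hand_in())
E
```

```text
21.65 [-0.003  0.002 -0.003 -0.001 -0.002 -0.   ] [-0.5 -0.1  0.9]
the job is handed in; nothing more can be done
None
```

The canister is standing upright on the reader's rest with its code patch facing the window, and the job was handed in at 21.65 s. I lifted it from the cradle with a tilted grip and stood it upright on the bare bench at about (0.51, -0.01). I let go and backed away, then gripped it again from above, set it on the rest and released it.

**Last checks:**
- **Centring:** the canister is about 1.2 mm off the rest's centre towards the window, and 0.1 mm sideways. The camera calibration is only good to about 2 mm.
- **Direction:** the label faces -83.0° and the cap pointer reads -83.1° to -83.5°. The reader's own axis measured -83.1° to -83.4°, so the patch is square to within about 0.5°.
- **Seating:** the vertical force fell from -2.8 N to about 0 before I released it, at the expected height.
- **Gripper:** it was open and clear above the reader when I handed in.

**Disagreements:**
- On the bench, the force reading showed no clear contact; I relied on the height no longer dropping and on the picture, and it stayed standing when released.
- Comparing before and after pictures at the pot and the wax gave some difference in the scene view. I took it to be the arm's shadow, since both looked unmoved by eye. The screwdriver I checked only by eye.

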